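Check folding rules in past the tag reader

ROBOT

A 6-joint arm with a two-finger parallel gripper is mounted at the origin on a cart in front of the work surface, level with it; the furniture and walls round the work are solid. World frame = base frame: x ahead of the robot, y to its left, z up, the work surface at z = 0. Lengths are in m, angles in degrees, forces in N, time in s.
With the tool pointing down it reaches from about 0.3 to 1 m from the base axis. Payload 5.1 kg.
Tool frame: the origin (TCP) lies midway between the tips of the shut fingers; the grasp point (between the pads) lies 19 mm behind it (bot.grip_point_offset is the distance from the TCP to the grasp point, in m); z points along the fingers, y is the direction in which the jaws open and shut (so a half turn about z gives the same grasp; the last joint's range is limited). The gripper opens to 95 mm and grips with 3 to 60 N. Pads are 20 mm wide; open, the fingers measure 119 mm over their backs; the gripper's body (75 mm by 180 mm) begins 59 mm behind the grasp point.
Start: joints at [-71.482, 7.093, 94.555, -0, 78.352, -4.733], TCP at [0.257, -0.597, 0.215] pointing down, gripper open.
Joint ranges: [-149.61, 149.61], [-58.7, 133.49], [1.44, 155.28], [-77.14, 257.14], [18.33, 153.61], [-166.67, 166.67]. Speed limits (degrees/s): [147.25, 147.25, 180, 180, 180, 180].

INTERFACE

Orientations are given as [roll, pitch, yaw] about the fixed x, y, z axes, in that order (R = Rz(yaw) Ry(pitch) Rx(roll)).
In Python, from rig import bot gives the robot as it stands.
- The arm moves only by the tool move_arm, never from a script. Its arguments are lists of equal length, an entry for each row: "travel": the shift along the tool's x, y, z in mm, a list of three; "twist": the turn, a rotation vector about the tool's x, y, z in rad, a list of three; "grip": the opening, from 0 (shut) to 1 (fully open). A call has 1 to 5 rows; each row is the pose to reach, as a shift and turn from the pose commanded when the call began, along the tool's axes at that moment; what a row does not reach only later rows make up. A row lasts 1/8 s, in which the tool goes at most 62.5 mm and 10.7 degrees, less where a joint would pass 70% of its speed; a pose out of reach is approached as far as the arm can. A call with a gripper value outside its range is refused whole. The fingers move at their own pace and stop on an object; "newtons" is the grip in N (left out, the last holds). Time passes only in rows, so rows that repeat a pose let the fingers close. It gives the time, the measured TCP pose, the force and the opening at its end, in the units of the state.
- bot.get_obs(): the state, without advancing time (a new reading comes with each control period).
- bot.capture(name): name is "scene" or "top"; returns the picture (400x640x3 uint8, red, green, blue); there is no depth.
- bot.camera_model(name): a dict with "K" (3x3 intrinsics, pixels), "R" (3x3) and "t" (3): a world point X has camera coordinates R X + t. Camera axes: x right, y down, z forward; pixel columns grow to the right and rows downward; lengths in m; the calibration is good to about 2 mm. A picture is of the moment at which its call begins. camera_model takes no time and is no camera call.
- bot.finish_job(): hands the job in, once; it reports no verdict.
The state is a dict: "time_s": time; "joints": joint angles; "qvel": joint speeds; "tau": joint torques, N m; "ee_pos": TCP position; "ee_rot": TCP orientation; "ft_force": force on the tool from outside, world axes, zero at the start; "torque": the same for the moment, N m; "grip_width": finger opening in m.
Only numpy, scipy, OpenCV 4.12 (cv2) and the standard library are available. Lean on these libraries where they do the work, as an engineer would, in place of code of your own. Each camera call takes 0.05 s, during which the arm holds its last target. There are 200 camera calls.

TASK

Check in the folding rules: fold each one shut and lay it down in a slot of the blue carrier while that stands in the loading bay, one rule to a slot, and turn the reader's head so that its nose points square across the lane. Then take the push stick and feed the carrier with the stick alone, keeping it flat against the fence all the way past the tag reader, until it is home at the end stop. Last, lay the stick back in its tray and turn the reader's head to its parked position along the fence; leave the other things where they are.

Things in the scene. Friction and masses are not known exactly. Their poses are not given: they have to be found in the camera images.
- guide_rail: Fixed aluminium guide: a straight fence with an end stop, both 26 mm high. Origin at table level on the fence's face. +x points from the lane into the fence (its face is the plane x = 0; the lane, bare worktop, is at x < 0, on the robot's side); +y runs along the fence in the feed direction. The fence spans y = -160 to +200 mm.
- stop (a point): Middle of the end stop's face, at y = +190 mm of guide_rail, 12 mm up; the stop spans x = -151 to +14 mm of guide_rail. Axes as guide_rail's.
- reader (a point): Point on the fence's face in front of the grey tag reader, which stands behind the fence: 84 mm wide along the fence, 95 mm high, centred at y = +20 mm of guide_rail.
- bay (a point): Centre, at table level, of the loading bay painted in yellow on the worktop; it reaches from y = -186 to -16 mm of guide_rail, and the carrier starts in it.
- head_grip (a point): Orange grip bar of the reader's swivelling head, on top of the reader: 56 mm long, 12 mm thick, 26 mm high, over a black disc of 44 mm. This point is on the upright swivel axis, 119 mm above the table; the bar's top is 130.5 mm above it, the disc's top 105.5 mm. The bar's black nose points along this frame's -x, 33 mm out.
- reader_head (a joint): Swivel of the reader's head, rad: 0 with the nose pointing square across the lane (guide_rail's -x), growing as it turns clockwise seen from above, to 1.57 with the nose along the fence in the feed direction (parked; it stops at 1.62, and at -0.4 the other way). Stiff (about 0.04 N m): stays as left.
- carrier: Loose blue sled, 0.2 to 0.43 kg, 144 mm across the lane (x) by 142 mm along it (y), end walls 24 mm high. Origin at the centre of its underside; +x faces the fence, +y is the front, in the feed direction. Home against stop and fence its origin is at x = -72, y = +119 mm of guide_rail.
- slot_mid (a point): Centre of the carrier's floor (6 mm thick), axes as the carrier's. Three slots run along y, centred at x = -46, 0 and +46 mm, each 29 mm wide and 130 mm long inside. They are bounded by ribs 14 mm above the floor, only in the last 24 mm at either end; the middle 82 mm is bare floor with open sides.
- carrier_front (a point): Front corner of the carrier on its fence side, 12 mm above its underside (its outermost point at x = +72, y = +71 mm of the carrier).
- carrier_rear (a point): Rear corner of the carrier on its fence side (x = +72, y = -71 mm of the carrier).
- pocket (a point): Middle of the push pocket at the outer face of the carrier's rear wall: a space 32 mm wide in x and 16 mm deep between two black lugs 24 mm high, on the half away from the fence; this point is 12 mm above the carrier's underside; axes as the carrier's.
- stick: Loose wooden push stick, 200 mm long, 16 mm wide, 26 mm high, 0.11 kg, with a red band round its middle and a rounded nose at its +x end. Origin at the middle of its underside.
- stick_mid (a point): Centre of the push stick, half-way up (13 mm); +x runs to the rounded nose, which ends 100 mm ahead, y across, z up. Its middle is the place to grip.
- stick_tray: Fixed grey tray for the stick, 232 mm (x) by 76 mm (y); floor 4 to 5 mm thick, rim 9 mm high and 5 mm thick. Origin at the centre of its underside; x along its length. The stick starts in it.
- rule1_mid (a point): Yellow folding rule 1, 0.08 kg, may be absent. Centre of the folded rule (120 mm in x, 21 in y, 22 high), half-way up; axes of its first leg (10 mm thick, outer face y = +10.5 mm). The upright hinge pin is 54 mm along -x; the second leg, alike, swings out to -y. Squeezing both legs together from outside folds it; the hinge stays as left.
- rule1_leg (a joint): Opening angle of folding rule 1: 0 folded shut, growing as the second leg swings out to the rule's -y side (starts 0.3 to 0.6 rad).
- rule2_mid (a point): Yellow folding rule 2, 0.08 kg, may be absent. Centre of the folded rule (120 mm in x, 21 in y, 22 high), half-way up; axes of its first leg (10 mm thick, outer face y = +10.5 mm). The upright hinge pin is 54 mm along -x; the second leg, alike, swings out to -y. Squeezing both legs together from outside folds it; the hinge stays as left.
- rule2_leg (a joint): Opening angle of folding rule 2: 0 folded shut, growing as the second leg swings out to the rule's -y side (starts 0.3 to 0.6 rad).
- rule3_mid (a point): Yellow folding rule 3, 0.08 kg, may be absent. Centre of the folded rule (120 mm in x, 21 in y, 22 high), half-way up; axes of its first leg (10 mm thick, outer face y = +10.5 mm). The upright hinge pin is 54 mm along -x; the second leg, alike, swings out to -y. Squeezing both legs together from outside folds it; the hinge stays as left.
- rule3_leg (a joint): Opening angle of folding rule 3: 0 folded shut, growing as the second leg swings out to the rule's -y side (starts 0.3 to 0.6 rad).
- cup: Bystander: mint green cup, 70 mm across, 50 mm tall. Origin under its middle.
- marker: Bystander: blue felt marker, 126 mm long, 18 mm thick. Origin under its middle.

How it is judged (in metres and radians):
On the way, in this order (a step that is already met when the one before it is completed fails the run):
1. every rule present is folded shut and seated in a slot while the carrier is still in the loading bay, and the reader's head is square to the lane (within 0.12 rad) (value of joint each of rule1_leg, rule2_leg, rule3_leg below 0.1 rad and x of rule1_mid in the frame of carrier between -0.062 and 0.062 m and y of rule1_mid in the frame of carrier between -0.015 and 0.015 m and z of each of rule1_mid, rule2_mid, rule3_mid in the frame of carrier below 0.023 m and angle between the x axis of each of rule1_mid, rule2_mid, rule3_mid and the y axis of carrier, either way round below 0.15 rad and x of rule2_mid in the frame of carrier between -0.062 and 0.062 m and y of rule2_mid in the frame of carrier between -0.015 and 0.015 m and x of rule3_mid in the frame of carrier between -0.062 and 0.062 m and y of rule3_mid in the frame of carrier between -0.015 and 0.015 m and y of carrier in the frame of guide_rail below -0.04 m and value of joint reader_head between -0.12 and 0.12 rad), for 0.2 s.
2. the carrier passes the reader flat against the fence, pushed by the stick, the head still square (y of carrier in the frame of guide_rail between -0.02 and 0.06 m and x of each of carrier_front, carrier_rear in the frame of guide_rail above -0.006 m and value of joint reader_head between -0.12 and 0.12 rad and contact force between stick and carrier above 0.1 N), for 0.1 s.
3. the carrier is home at the end stop, flat against the fence, the head still square (y of carrier_front in the frame of guide_rail above 0.184 m and x of each of carrier_front, carrier_rear in the frame of guide_rail above -0.006 m and value of joint reader_head between -0.12 and 0.12 rad), for 0.2 s.
At the end, for the whole second after the job is handed in: Every rule present is folded (under 0.1 rad) and seated in a slot; the carrier is within 6 mm of the end stop and, at both corners, of the fence; the stick lies on the floor of its tray, along it (0.2 rad); the reader's head is parked (over 1.4 rad); all at rest (value of joint each of rule1_leg, rule2_leg, rule3_leg below 0.1 rad and x of rule1_mid in the frame of carrier between -0.062 and 0.062 m and y of rule1_mid in the frame of carrier between -0.015 and 0.015 m and z of each of rule1_mid, rule2_mid, rule3_mid in the frame of carrier below 0.023 m and angle between the x axis of each of rule1_mid, rule2_mid, rule3_mid and the y axis of carrier, either way round below 0.15 rad and x of rule2_mid in the frame of carrier between -0.062 and 0.062 m and y of rule2_mid in the frame of carrier between -0.015 and 0.015 m and x of rule3_mid in the frame of carrier between -0.062 and 0.062 m and y of rule3_mid in the frame of carrier between -0.015 and 0.015 m and y of carrier_front in the frame of guide_rail above 0.184 m and x of each of carrier_front, carrier_rear in the frame of guide_rail above -0.006 m and x of stick_mid in the frame of stick_tray between -0.016 and 0.016 m and y of stick_mid in the frame of stick_tray between -0.032 and 0.032 m and z of stick_mid in the frame of stick_tray below 0.022 m and angle between the x axis of stick_mid and the x axis of stick_tray, either way round below 0.2 rad and value of joint reader_head above 1.4 rad and linear speed of each of carrier, stick below 0.02 m/s); the robot touches nothing.
It fails at once if the carrier is off the fence (more than 12 mm at a corner) while in front of the reader (y of carrier in the frame of guide_rail between -0.02 and 0.06 m and x of any of carrier_front, carrier_rear in the frame of guide_rail below -0.012 m).
It fails at once if the fingers touch the carrier on its way from the loading bay to the stop (y of carrier in the frame of guide_rail between -0.03 and 0.1 m and contact force between the fingers and carrier above 0.5 N).
It fails at once if a bystander is moved by more than 4 cm (distance of any of cup, marker from where it was at the start of the episode above 0.04 m).
Of rule1, rule2, rule3 only 2 to 3 are there at a start; the rules pass over those that are not, and their reading is None.
At some moment in a run one of rule1, rule2, rule3 may be knocked a few centimetres aside while the robot is not near it.
Once in a run the grip may slacken for a moment while it holds something.
It also fails if it takes over 210 s, if anything falls off the work surface, if the arm or the gripper's body presses on something with over 40 N, if the wrist force passes 120 N, or if a joint passes its speed limit or range.

## Working session

There is one attempt and no reset: what is moved stays moved. The work goes in short steps, Python scripts to look and compute and a tool call to move; the robot and the scene stay as the last step left them, time stands still between calls to the robot, and variables do not carry over. Pictures are saved under pics/ and viewed, about 12 in all and at most 16, crops included, and the job is handed in when it is done.

Besides the shell and the picture viewer there is one more tool, called in YAML: its name, and indented under it one key for each argument. move_arm: Moves the arm, as the interface text tells. Its arguments: {"type":"object","properties":{"travel":{"type":"array","items":{"type":"array","items":{"type":"number"}}},"twist":{"type":"array","items":{"type":"array","items":{"type":"number"}}},"grip":{"type":"array","items":{"type":"number"}},"newtons":{"type":"number"}},"required":["travel","twist","grip"]}

```bash
ls; mkdir -p pics; python3 - <<'E'
from rig import bot
import cv2
print(bot.get_obs())
for n in("scene","top"):
    cv2.imwrite(f"pics/{n}0.png",bot.capture(n)[:,:,::-1]); print(n,bot.camera_model(n))
E
```

```text
pics
{'time_s': 0.0, 'joints': array([-7.14814552e+01,  7.13304504e+00,  9.46327545e+01, -9.67203792e-04,
        7.83540117e+01, -4.73458663e+00]), 'qvel': array([-0.06132507, -0.10729747,  0.01514887,  0.01007049,  0.05997784,
       -0.02649724]), 'tau': array([-1.19462889e-03, -4.17612469e+01, -3.59933960e+01,  7.74749438e-02,
        4.91420226e-02, -1.85677491e-04]), 'ee_pos': array([ 0.2563585 , -0.59660709,  0.21340586]), 'ee_rot': array([-1.79880519e+02, -8.94557400e-03,  2.32533183e+01]), 'ft_force': array([ 0.62194718, -1.42817125, -1.14915917]), 'torque': array([-0.03726512,  0.05828679,  0.0381375 ]), 'grip_width': 0.09515688514015552}
scene {'K': array([[384.07599061,   0.        , 326.95838973],
       [  0.        , 384.07599061, 205.01230667],
       [  0.        ,   0.        ,   1.        ]]), 'R': array([[-0.90584033, -0.42331494, -0.01605455],
       [-0.31504607,  0.69852601, -0.64250089],
       [ 0.28319474, -0.5769453 , -0.76611674]]), 't': array([0.40138313, 0.30979992, 0.8613735 ])}
top {'K': array([[373.34831683,   0.        , 316.77698472],
       [  0.        , 373.34831683, 198.61485513],
       [  0.        ,   0.        ,   1.        ]]), 'R': array([[ 0.01341998, -0.9991903 ,  0.03792956],
       [-0.98678354, -0.01936053, -0.16088321],
       [ 0.16148728, -0.03526922, -0.98624436]]), 't': array([-0.16329425,  0.52875508,  0.9439627 ])}
```

View pics/top0.png

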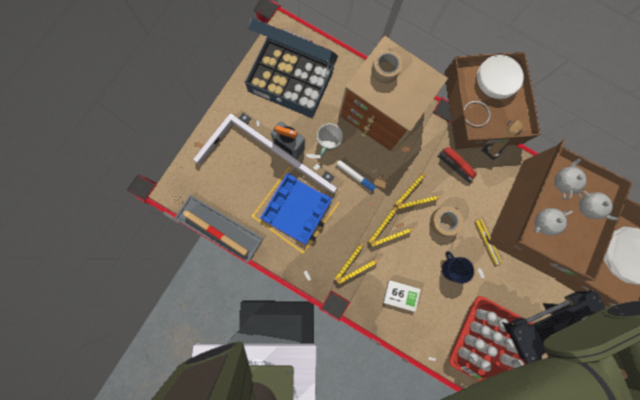

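View pics/scene0.png

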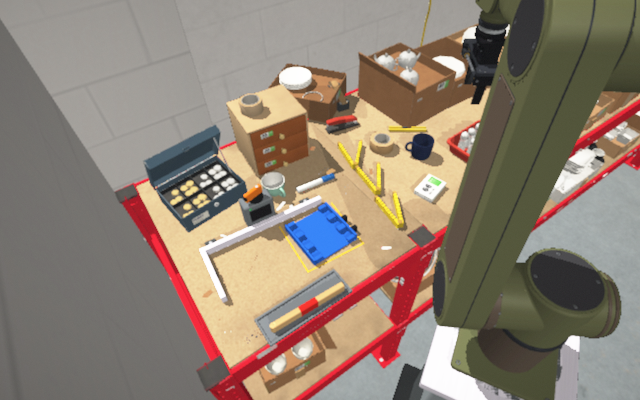

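Top view: the carrier sits at (297,208), the stick tray at (218,230), the reader at (288,140), and three open rules at (410,195), (388,225) and (355,265). Next I'll enlarge it and measure.

```bash
cat > h.py <<'E'
from rig import bot
import numpy as np, cv2
def ray(n,uv):
    c=bot.camera_model(n);uv=np.atleast_2d(np.array(uv,float))
    d=(np.linalg.inv(c["K"])@np.c_[uv,np.ones(len(uv))].T).T@c["R"]
    return -c["R"].T@c["t"],d
def plane(n,uv,z):
    o,d=ray(n,uv);return (o+d*((z-o[2])/d[:,2])[:,None])
def proj(n,X):
    c=bot.camera_model(n);p=(c["R"]@np.atleast_2d(X).T).T+c["t"];p=p@c["K"].T;return p[:,:2]/p[:,2:]
def mask(img,lo,hi):
    return cv2.inRange(cv2.cvtColor(img,cv2.COLOR_RGB2HSV),np.array(lo),np.array(hi))
def blobs(m,amin=40):
    n,l,s,c=cv2.connectedComponentsWithStats(m)
    return [(s[i],c[i],l==i) for i in range(1,n) if s[i,4]>=amin]
def pts(m): 
    y,x=np.nonzero(m);return np.c_[x,y]
E
python3 - <<'E'
from h import *
im=cv2.imread("pics/top0.png")
cv2.imwrite("pics/topz.png",cv2.resize(im[100:290,170:440],None,fx=2.95,fy=2.95,interpolation=cv2.INTER_CUBIC))
rgb=im[:,:,::-1].copy()
for nm,lo,hi in(("yel",(20,120,100),(34,255,255)),("blue",(105,150,60),(125,255,255)),("org",(5,180,120),(17,255,255)),("red",(0,180,120),(4,255,255))):
    for s,c,m in blobs(mask(rgb,lo,hi),25):
        r=cv2.minAreaRect(pts(m).astype(np.float32));print(nm,s,c.round(1),[np.round(q,1) for q in r], plane("top",c,0.022)[0].round(4))
E
```

```text
yel [252 167  60  87 315] [277.2 216.6] [array([295., 210.]), array([64.4, 62.1]), np.float64(36.5)] [ 0.4844 -0.0498  0.022 ]
yel [394 175  44  35 390] [412.8 196. ] [array([412.7, 196.7]), array([29.2, 40.3]), np.float64(58.2)] [ 0.5477 -0.4193  0.022 ]
yel [323 202  16  21  56] [330.8 212.3] [array([330.8, 212.2]), array([ 2.3, 25. ]), np.float64(35.5)] [ 0.4985 -0.1939  0.022 ]
yel [368 209  43  38 420] [386.  231.4] [array([385.8, 231.7]), array([28.8, 40.8]), np.float64(53.1)] [ 0.4494 -0.3434  0.022 ]
yel [475 219  22  46 244] [484.7 236.5] [array([488.1, 241. ]), array([48.3,  8.6]), np.float64(65.0)] [ 0.44   -0.6137  0.022 ]
yel [314 227   7  10  25] [316.8 232. ] [array([317.1, 231.6]), array([ 2.4, 10.8]), np.float64(36.9)] [ 0.4447 -0.1567  0.022 ]
yel [334 245  42  39 446] [352.4 266.9] [array([351.7, 267.1]), array([24.9, 41.8]), np.float64(48.8)] [ 0.3541 -0.2522  0.022 ]
yel [492 245  10  18  47] [496.8 253.3] [array([496.8, 253.4]), array([19.2,  2.6]), np.float64(67.4)] [ 0.395  -0.6441  0.022 ]
blue [ 261  174   70   70 2670] [295.9 208.7] [array([296.2, 208.2]), array([52.6, 52.6]), np.float64(29.7)] [ 0.5067 -0.0995  0.022 ]
blue [363 179  12  11  63] [368.2 184.3] [array([368.2, 184.4]), array([12.4,  4.8]), np.float64(36.9)] [ 0.5778 -0.2964  0.022 ]
org [275 127  21  10  92] [284.1 130.8] [array([285.2, 130.8]), array([21.2,  5.8]), np.float64(15.9)] [ 0.7252 -0.0616  0.022 ]
red [207 226  16  13  90] [214.5 231.8] [array([214.6, 231.9]), array([15.9,  5.5]), np.float64(32.5)] [0.4408 0.1147 0.022 ]
```

View pics/topz.png

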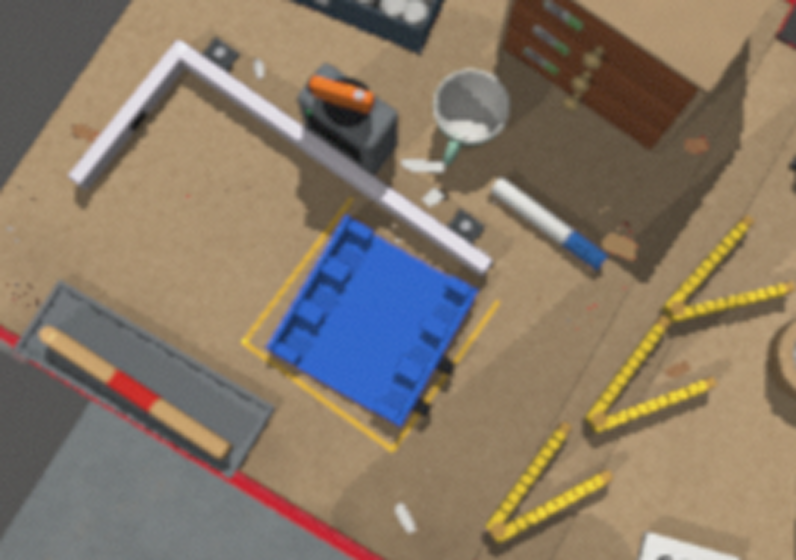

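```bash
cat >> h.py <<'E'
YEL=((18,90,60),(36,255,255))
def vfit(P):
    """two-line fit of a V of points -> hinge-pin pos, tip dirs"""
    best=None
    for a0 in np.arange(0,np.pi,.2):
        c=P.mean(0);u=np.array([np.cos(a0),np.sin(a0)]);lab=((P-c)@u>0).astype(int)
        for _ in range(60):
            L=[]
            for k in(0,1):
                Q=P[lab==k]
                if len(Q)<30: break
                vx,vy,x,y=cv2.fitLine(Q.astype(np.float32),cv2.DIST_L2,0,.001,.001).ravel();L.append((np.array([x,y]),np.array([vx,vy])))
            if len(L)<2: break
            D=np.stack([abs((P-p)@np.array([-d[1],d[0]])) for p,d in L]);n=D.argmin(0)
            if (n==lab).all():break
            lab=n
        if len(L)<2: continue
        e=D.min(0).mean()
        if best is None or e<best[0]: best=(e,L,lab)
    e,L,lab=best
    (p,d),(q,f)=L;s=np.linalg.solve(np.c_[d,-f],q-p);h=p+d*s[0]
    dirs=[]
    for k in(0,1):
        v=L[k][1];v=v*np.sign(((P[lab==k]-h)@v).mean());dirs.append(v)
    ln=[np.percentile((P[lab==k]-h)@dirs[k],98) for k in(0,1)]
    return e,h,dirs,ln
def rules(n,rgb,z=.011,amin=200):
    out=[]
    for s,c,m in blobs(mask(rgb,*YEL),amin):
        P=plane(n,pts(m),z)[:,:2]
        if not(.25<P[:,0].mean()<.68 and -.55<P[:,1].mean()<-.2): continue
        try:e,h,d,ln=vfit(P)
        except Exception as x: print(n,"fail",c,x);continue
        b=d[0]+d[1];b/=np.linalg.norm(b);op=np.arccos(np.clip(d[0]@d[1],-1,1))
        out.append((h,np.degrees(np.arctan2(b[1],b[0])),op,h+b*.054,e,P.mean(0)))
        print(n,"hinge",h.round(4),"bis deg %.1f open %.2f"%(out[-1][1],op),"target",(h+b*.057).round(4),"err %.4f"%e,"len",np.round(ln,3),len(P))
    return out
E
python3 - <<'E'
from h import *
for n in("top","scene"):
    rgb=cv2.imread(f"pics/{n}0.png")[:,:,::-1].copy(); rules(n,rgb)
    m=mask(rgb,(105,150,40),(125,255,255))
    s,c,mm=max(blobs(m,300),key=lambda b:b[0][4])
    H=cv2.convexHull(pts(mm).astype(np.float32))
    q=cv2.approxPolyDP(H,5,True).reshape(-1,2); print("blue",c,q.tolist()); print(plane(n,q,.012)[:,:2].round(4).tolist())
    for nm,lo,hi in(("org",(4,170,90),(17,255,255)),("red",(0,170,90),(4,255,255)),):
        for s,c,m in blobs(mask(rgb,lo,hi),60):
            z=.1305 if nm=="org" else .026+.004
            r=cv2.minAreaRect(plane(n,pts(m),z)[:,:2].astype(np.float32)); print(nm,c.round(1),np.round(r[0],4),np.round(r[1],4),round(r[2],1))
    # white fence
    m=mask(rgb,(110,0,150),(179,40,255)); print("white",[(s[:5].tolist(),c.round(0)) for s,c,_ in blobs(m,150)])
    if n=="scene": cv2.imwrite("pics/scz.png",cv2.resize(cv2.imread("pics/scene0.png")[150:350,190:430],None,fx=3.3,fy=3,interpolation=cv2.INTER_CUBIC))
E
```

```text
top hinge [ 0.2231 -0.1503] bis deg -41.2 open 0.12 target [ 0.266  -0.1878] err 0.0079 len [0.473 0.489] 1087
top hinge [ 0.3019 -0.1935] bis deg -48.7 open 0.41 target [ 0.3395 -0.2364] err 0.0042 len [0.142 0.141] 580
blue [295.92247191 208.67191011] [[330.0, 198.0], [305.0, 243.0], [261.0, 217.0], [287.0, 174.0]]
[[0.5394, -0.1921], [0.4154, -0.1257], [0.4836, -0.0054], [0.6043, -0.0725]]
org [284.6 131.4] [ 0.6859 -0.07  ] [0.0535 0.0188] 74.9
red [460.1 161.6] [ 0.6459 -0.5527] [0.1048 0.0188] 43.8
red [214.4 231.9] [0.4399 0.1128] [0.0421 0.0143] 57.8
red [471.  328.1] [ 0.2047 -0.569 ] [0.1018 0.2177] 38.8
red [494.2 362.9] [ 0.1191 -0.6084] [0.0828 0.0421] 45.4
white [([194, 114, 79, 48, 538], array([232., 135.])), ([299, 164, 37, 28, 233], array([317., 178.])), ([192, 344, 29, 13, 207], array([202., 348.])), ([244, 344, 73, 56, 2168], array([289., 364.]))]
scene hinge [ 0.1019 -0.0151] bis deg -43.5 open 0.09 target [ 0.1433 -0.0543] err 0.0086 len [0.658 0.669] 1381
blue [321.26033234 233.22411589] [[356.0, 235.0], [315.0, 264.0], [285.0, 225.0], [326.0, 203.0]]
[[0.4157, -0.1283], [0.477, -0.0003], [0.6085, -0.0783], [0.5385, -0.198]]
org [281.3 143. ] [ 0.705  -0.2664] [0.2157 0.1687] 54.2
org [252.4 193.4] [ 0.6796 -0.0617] [0.0602 0.0292] 72.3
red [340.2 119.5] [ 0.6491 -0.5514] [0.1031 0.0313] 40.7
red [457.  147.2] [ 0.2482 -0.5767] [0.0513 0.1399] 25.3
red [308.4 305.9] [0.4362 0.1172] [0.0464 0.0227] 57.7
white [([200, 198, 121, 104, 1084], array([253., 235.])), ([419, 325, 92, 75, 2772], array([452., 372.])), ([555, 336, 25, 64, 1164], array([569., 370.]))]
```

View pics/scz.png

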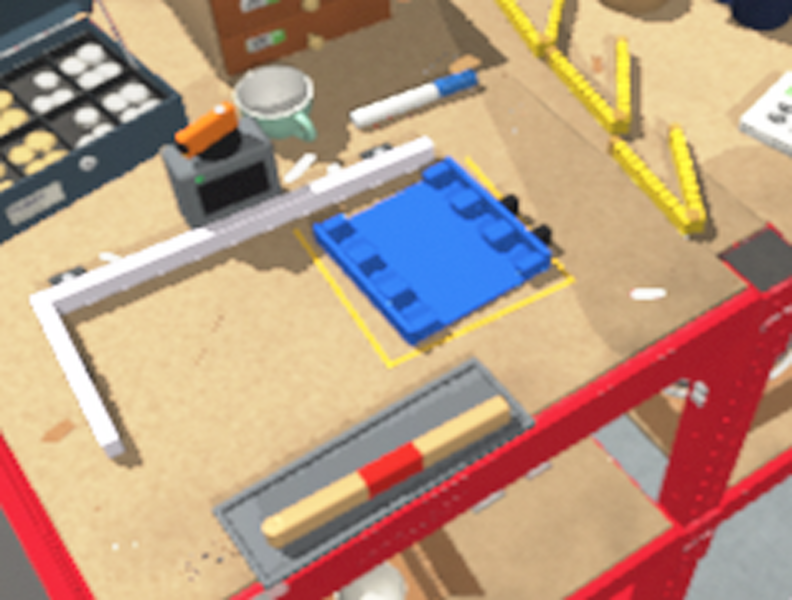

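```bash
python3 - <<'E'
from h import *
for n in("top","scene"):
    print(n,"cam",ray(n,[0,0])[0].round(3))
    rgb=cv2.imread(f"pics/{n}0.png")[:,:,::-1].copy(); 
    for Y in(((20,120,100),(34,255,255)),((20,130,130),(34,255,255))):
        import h; h.YEL=Y; rules(n,rgb,.016)
    im=cv2.imread(f"pics/{n}0.png")
    m=mask(rgb,(0,0,195),(179,45,255))
    for s,c,mm in blobs(m,60):
        P=plane(n,pts(mm),.026)[:,:2]
        if not(.4<P[:,0].mean()<.85 and -.25<P[:,1].mean()<.25):continue
        r=cv2.minAreaRect(P.astype(np.float32));print("W",s,np.round(cv2.boxPoints(r),3).tolist(),np.round(r[1],3),round(r[2],1))
im=cv2.imread("pics/top0.png")[105:215,185:345]
cv2.imwrite("pics/tz2.png",cv2.resize(im,None,fx=5,fy=5,interpolation=cv2.INTER_CUBIC))
E
```

```text
top cam [ 0.372 -0.12   1.022]
top hinge [ 0.5136 -0.3631] bis deg -58.9 open 0.57 target [ 0.543  -0.4119] err 0.0033 len [0.126 0.126] 390
top hinge [ 0.4076 -0.2895] bis deg -52.9 open 0.54 target [ 0.4419 -0.335 ] err 0.0034 len [0.127 0.127] 420
top hinge [ 0.3028 -0.1942] bis deg -48.7 open 0.41 target [ 0.3404 -0.237 ] err 0.0035 len [0.133 0.132] 446
top hinge [ 0.5147 -0.364 ] bis deg -58.9 open 0.58 target [ 0.5441 -0.4128] err 0.0029 len [0.125 0.125] 329
top hinge [ 0.4082 -0.2901] bis deg -52.9 open 0.55 target [ 0.4426 -0.3356] err 0.0030 len [0.126 0.126] 371
top hinge [ 0.3042 -0.1954] bis deg -48.8 open 0.43 target [ 0.3417 -0.2383] err 0.0031 len [0.132 0.131] 391
W [194 114  78  47 478] [[0.6330000162124634, 0.17900000512599945], [0.6800000071525574, -0.028999999165534973], [0.7900000214576721, -0.004000000189989805], [0.7440000176429749, 0.20399999618530273]] [0.113 0.213] 12.6
W [338 161  25  19  98] [[0.5889999866485596, -0.2750000059604645], [0.597000002861023, -0.2800000011920929], [0.6439999938011169, -0.2150000035762787], [0.6359999775886536, -0.209000006318
[... 676 characters left out ...]
4, -0.17900000512599945]] [0.037 0.048] 38.9
W [222 178  12   9  62] [[0.8220000267028809, -0.15199999511241913], [0.8420000076293945, -0.16300000250339508], [0.8600000143051147, -0.1289999932050705], [0.8399999737739563, -0.11900000274181366]] [0.038 0.023] 61.9
W [296 178  27  14 133] [[0.5770000219345093, -0.2619999945163727], [0.5929999947547913, -0.27399998903274536], [0.6439999938011169, -0.20399999618530273], [0.6290000081062317, -0.19300000369548798]] [0.087 0.019] 53.6
W [199 195 123 105 915] [[0.5529999732971191, -0.20399999618530273], [0.7059999704360962, -0.23499999940395355], [0.7850000262260437, 0.15600000321865082], [0.6320000290870667, 0.18700000643730164]] [0.399 0.156] 78.7
```

View pics/tz2.png

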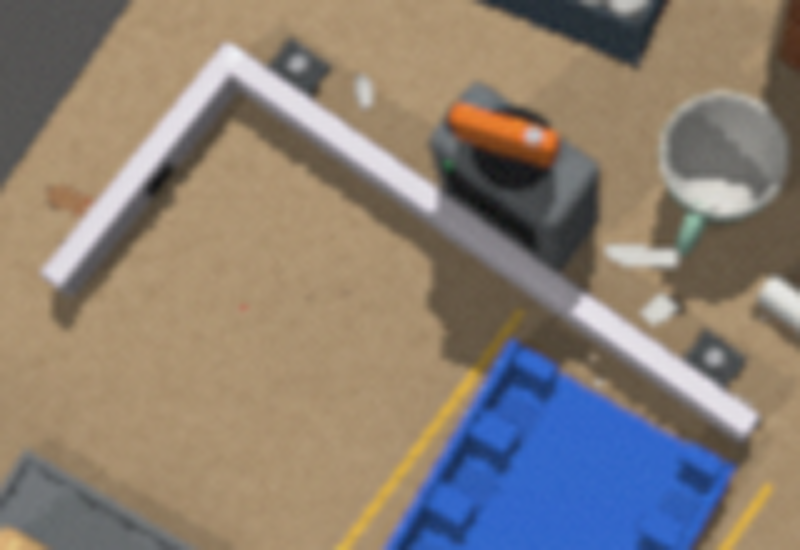

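```bash
cat > plan.py <<'E'
import json,sys,numpy as np,os
F="cmd.json"
# usage: plan(seq) with entries (x,y,z,yaw,grip,minrows); prints calls
def plan(seq,commit=True):
    c=json.load(open(F)) if os.path.exists(F) else [.257,-.597,.215,23.25]
    for x,y,z,yaw,g,mr in seq:
        t=np.array([x,y,z,yaw],float);d=t-c;k=0
        n=max(int(np.ceil(max(np.linalg.norm(d[:3])/.050,abs(d[3])/9.5))),mr,1)
        k=int(np.ceil(n/5))
        for i in range(k):
            s=(t-c)/(k-i);a=np.radians(c[3]);R=np.array([[np.cos(a),np.sin(a),0],[np.sin(a),-np.cos(a),0],[0,0,-1]])
            tr=np.round(R.T@s[:3]*1000,1);tw=round(-np.radians(s[3]),3)
            print("travel",tr.tolist(),"twist z",tw,"grip",g,"rows",int(np.ceil(n/k)))
            c=list(np.array(c)+np.r_[R@tr/1000,-np.degrees(tw)])
        print("  -> cmd",np.round(c,4))
    if commit: json.dump([float(v) for v in c],open(F,"w"))
E
python3 - <<'E'
from h import *
# fence reference pts
for uv in([232.4,121],[332.6,190.6]): print(plane("top",uv,.026))
from plan import *
for nm,h,b,th in(("A",(.3035,-.195),-48.7,.42),("B",(.408,-.290),-52.9,.545),("C",(.514,-.3635),-58.9,.575)):
    u=np.array([np.cos(np.radians(b)),np.sin(np.radians(b))]);p=np.array(h)+u*(.005/np.sin(th/2)-.002);print(nm,"pin",p.round(4),"mid",(p+u*.054).round(4),"grasp",(p+u*.058).round(4))
plan([(.356,-.254,.11,131.3,1,1),(.356,-.254,.004,131.3,1,3)])
E
```

```text
[[0.74830317 0.08199823 0.026     ]]
[[ 0.55757189 -0.19801753  0.026     ]]
A pin [ 0.318  -0.2115] mid [ 0.3537 -0.2521] grasp [ 0.3563 -0.2551]
B pin [ 0.418  -0.3032] mid [ 0.4506 -0.3463] grasp [ 0.453  -0.3495]
C pin [ 0.5221 -0.3769] mid [ 0.55   -0.4231] grasp [ 0.552  -0.4265]
travel [75.5, -92.0, 35.0] twist z -0.629 grip 1 rows 4
travel [115.1, -30.0, 35.0] twist z -0.628 grip 1 rows 4
travel [110.9, 43.3, 35.0] twist z -0.629 grip 1 rows 4
  -> cmd [ 3.560000e-01 -2.540000e-01  1.100000e-01  1.313098e+02]
travel [-0.0, 0.0, 106.0] twist z 0.0 grip 1 rows 3
  -> cmd [ 3.560000e-01 -2.540000e-01  4.000000e-03  1.313098e+02]
```

move_arm:
  travel:
    - [75.5, -92, 35]
    - [75.5, -92, 35]
    - [75.5, -92, 35]
    - [75.5, -92, 35]
    - [75.5, -92, 35]
  twist:
    - [0, 0, -0.629]
    - [0, 0, -0.629]
    - [0, 0, -0.629]
    - [0, 0, -0.629]
    - [0, 0, -0.629]
  grip: [1, 1, 1, 1, 1]

```text
time_s: 0.72
ee_pos: [0.2896, -0.4824, 0.1792]
ee_rot: [-180.0, -0.0, 59.3]
ft_force: [0.2, 0.0, 0.3]
grip_width: 0.0952
```

move_arm:
  travel:
    - [115.1, -30, 35]
    - [115.1, -30, 35]
    - [115.1, -30, 35]
    - [115.1, -30, 35]
    - [115.1, -30, 35]
  twist:
    - [0, 0, -0.628]
    - [0, 0, -0.628]
    - [0, 0, -0.628]
    - [0, 0, -0.628]
    - [0, 0, -0.628]
  grip: [1, 1, 1, 1, 1]

```text
time_s: 1.35
ee_pos: [0.3226, -0.3686, 0.1446]
ee_rot: [-180.0, -0.0, 95.2]
ft_force: [0.4, -0.2, -0.5]
grip_width: 0.0952
```

move_arm:
  travel:
    - [110.9, 43.3, 35]
    - [110.9, 43.3, 35]
    - [110.9, 43.3, 35]
    - [110.9, 43.3, 35]
    - [110.9, 43.3, 35]
  twist:
    - [0, 0, -0.629]
    - [0, 0, -0.629]
    - [0, 0, -0.629]
    - [0, 0, -0.629]
    - [0, 0, -0.629]
  grip: [1, 1, 1, 1, 1]

```text
time_s: 1.98
ee_pos: [0.3556, -0.2543, 0.1097]
ee_rot: [180.0, 0.0, 131.2]
ft_force: [0.9, -0.0, 0.2]
grip_width: 0.0952
```

```bash
python3 - <<'E'
from h import *
import h
o=bot.get_obs();print(o["time_s"],o["ee_pos"].round(4),o["ee_rot"].round(2),o["joints"].round(1),o["ft_force"].round(1))
h.YEL=((20,120,100),(34,255,255))
for n in("top","scene"):
    im=bot.capture(n);cv2.imwrite(f"pics/{n}1.png",im[:,:,::-1]);rules(n,im,.016)
a=cv2.imread("pics/top1.png")[160:320,290:450];b=cv2.imread("pics/scene1.png")[120:280,310:470]
cv2.imwrite("pics/c1.png",cv2.resize(np.hstack([a,b]),None,fx=2.5,fy=2.5,interpolation=cv2.INTER_CUBIC))
E
```

```text
1.975 [ 0.3556 -0.2543  0.1097] [180.     0.   131.17] [-42.6 -16.  126.7   0.   69.3 -83.8] [ 0.9 -0.   0.2]
top hinge [ 0.513  -0.3628] bis deg -58.7 open 0.56 target [ 0.5426 -0.4115] err 0.0033 len [0.126 0.127] 394
scene hinge [-0.0107  0.081 ] bis deg -42.4 open 0.06 target [0.0314 0.0426] err 0.0070 len [0.792 0.806] 942
```

View pics/c1.png

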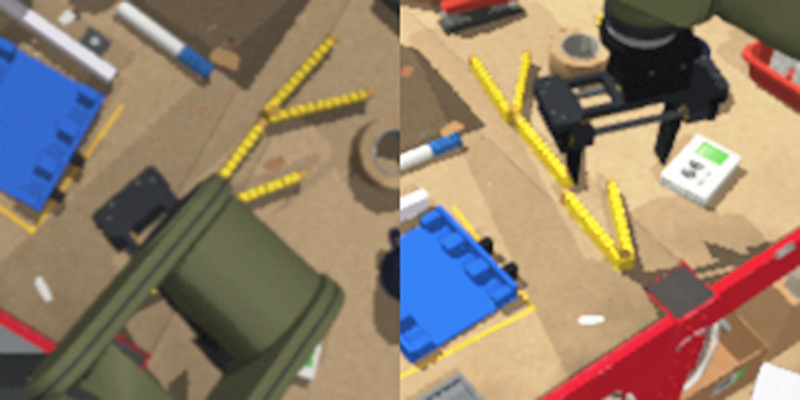

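The left half shows the arm over rule A. The right half (scene) shows the open jaws hanging above rule A, which is still in place, so I'll descend and squeeze.

move_arm:
  travel:
    - [0, 0, 50]
    - [0, 0, 90]
    - [0, 0, 106]
    - [0, 0, 106]
    - [0, 0, 106]
  twist:
    - [0, 0, 0]
    - [0, 0, 0]
    - [0, 0, 0]
    - [0, 0, 0]
    - [0, 0, 0]
  grip: [1, 1, 1, 1, 1]

```text
time_s: 2.7
ee_pos: [0.3566, -0.2553, 0.0053]
ee_rot: [180.0, 0.2, 131.3]
ft_force: [0.2, -0.2, -0.2]
grip_width: 0.0953
```

move_arm:
  travel:
    - [0, 0, 0]
    - [0, 0, 0]
    - [0, 0, 0]
    - [0, 0, 0]
    - [0, 0, 0]
  twist:
    - [0, 0, 0]
    - [0, 0, 0]
    - [0, 0, 0]
    - [0, 0, 0]
    - [0, 0, 0]
  grip: [0.4, 0.3, 0.2, 0.1, 0]
  newtons: 30

```text
time_s: 3.32
ee_pos: [0.3555, -0.2542, 0.0036]
ee_rot: [-180.0, -0.0, 131.3]
ft_force: [1.0, -0.1, 0.1]
grip_width: 0.0506
```

move_arm:
  travel:
    - [0, 0, 0]
    - [0, 0, 0]
    - [0, 0, 0]
    - [0, 0, 0]
    - [0, 0, 0]
  twist:
    - [0, 0, 0]
    - [0, 0, 0]
    - [0, 0, 0]
    - [0, 0, 0]
    - [0, 0, 0]
  grip: [0, 0, 0, 0, 0]

```text
time_s: 3.95
ee_pos: [0.3555, -0.2542, 0.0036]
ee_rot: [-180.0, -0.0, 131.3]
ft_force: [0.2, 0.8, -1.0]
grip_width: 0.0204
```

```bash
python3 - <<'E'
from plan import *
plan([(.356,-.254,.1,131.3,0,3),(.550,-.122,.1,61.3,0,1)])
E
```

```text
travel [-0.0, 0.0, -96.0] twist z 0.0 grip 0 rows 3
  -> cmd [ 3.560000e-01 -2.540000e-01  1.000000e-01  1.313098e+02]
travel [-14.5, 116.4, -0.0] twist z 0.611 grip 0 rows 4
travel [55.0, 103.7, -0.0] twist z 0.611 grip 0 rows 4
  -> cmd [ 0.55   -0.122   0.1    61.2944]
```

move_arm:
  travel:
    - [0, 0, -30]
    - [0, 0, -70]
    - [0, 0, -96]
    - [0, 0, -96]
  twist:
    - [0, 0, 0]
    - [0, 0, 0]
    - [0, 0, 0]
    - [0, 0, 0]
  grip: [0, 0, 0, 0]

```text
time_s: 4.45
ee_pos: [0.3568, -0.2553, 0.1018]
ee_rot: [180.0, 0.3, 131.3]
ft_force: [0.4, 0.5, -0.8]
grip_width: 0.0205
```

move_arm:
  travel:
    - [-3, 29, 0]
    - [-7, 58, 0]
    - [-11, 87, 0]
    - [-14.5, 116.4, 0]
    - [-14.5, 116.4, 0]
  twist:
    - [0, 0, 0.15]
    - [0, 0, 0.3]
    - [0, 0, 0.45]
    - [0, 0, 0.611]
    - [0, 0, 0.611]
  grip: [0, 0, 0, 0, 0]

```text
time_s: 5.08
ee_pos: [0.4524, -0.1868, 0.0976]
ee_rot: [-179.8, -0.1, 96.5]
ft_force: [-0.6, 0.0, -1.6]
grip_width: 0.02
```

move_arm:
  travel:
    - [14, 26, 0]
    - [28, 52, 0]
    - [42, 78, 0]
    - [55, 103.7, 0]
    - [55, 103.7, 0]
  twist:
    - [0, 0, 0.15]
    - [0, 0, 0.3]
    - [0, 0, 0.45]
    - [0, 0, 0.611]
    - [0, 0, 0.611]
  grip: [0, 0, 0, 0, 0]

```text
time_s: 5.7
ee_pos: [0.5492, -0.1218, 0.0982]
ee_rot: [-179.9, 0.0, 61.5]
ft_force: [-0.5, 0.1, -0.7]
grip_width: 0.0203
```

```bash
python3 - <<'E'
from h import *
o=bot.get_obs();print(o["time_s"],o["ee_pos"].round(4),o["ee_rot"].round(2),o["joints"].round(1),o["grip_width"])
for n in("top","scene"):
    im=bot.capture(n);cv2.imwrite(f"pics/{n}2.png",im[:,:,::-1])
a=cv2.imread("pics/top2.png")[130:290,220:380];b=cv2.imread("pics/scene2.png")[130:290,250:410]
cv2.imwrite("pics/c2.png",cv2.resize(np.hstack([a,b]),None,fx=2.5,fy=2.5,interpolation=cv2.INTER_CUBIC))
E
```

```text
5.7 [ 0.5492 -0.1218  0.0982] [-1.7987e+02  4.0000e-02  6.1490e+01] [-18.    2.1 111.6  -0.   66.5  10.6] 0.02027763704391972
```

View pics/c2.png

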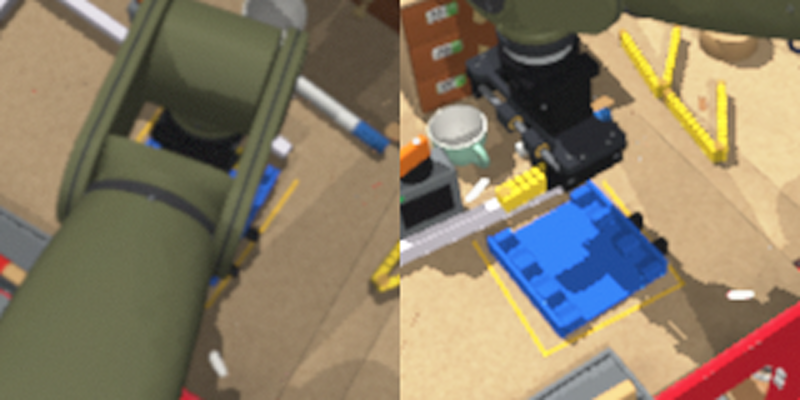

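```bash
python3 - <<'E'
from h import *
rgb=cv2.imread("pics/scene2.png")[:,:,::-1].copy()
m=mask(rgb,(18,90,60),(36,255,255));m2=np.zeros_like(m);m2[185:225,280:312]=m[185:225,280:312]
P=pts(m2);print(len(P),P.min(0),P.max(0))
H=cv2.approxPolyDP(cv2.convexHull(P.astype(np.float32)),1.5,True).reshape(-1,2);print(H.tolist())
t=np.array([.5495,-.1219]);u=np.array([np.cos(np.radians(61.4)),np.sin(np.radians(61.4))]);v=np.array([u[1],-u[0]])
for z in(.094,.116):
    q=plane("scene",H,z)[:,:2]-t;print(z,np.c_[q@u,q@v].round(4).tolist())
# expected px of ends for mid offset 3mm, length 60
for off in(0,.003,.006):
  for w in(-.0105,.0105):
    for z in(.094,.116):
      print(off,w,z,proj("scene",np.r_[t+u*(off+.06)+v*w,z]).round(1))
E
```

```text
293 [280 185] [309 219]
[[309.0, 211.0], [295.0, 219.0], [285.0, 208.0], [280.0, 197.0], [292.0, 185.0], [308.0, 187.0]]
0.094 [[0.019, -0.0255], [0.0625, -0.0256], [0.0633, 0.0207], [0.0536, 0.0611], [0.004, 0.0785], [-0.0268, 0.0457]]
0.116 [[0.0283, -0.0409], [0.0705, -0.041], [0.0713, 0.0039], [0.0618, 0.0432], [0.0137, 0.0601], [-0.0163, 0.0283]]
0 -0.0105 0.094 [[292.6 214.9]]
0 -0.0105 0.116 [[291.8 209.4]]
0 0.0105 0.094 [[288.2 209.8]]
0 0.0105 0.116 [[287.4 204.4]]
0.003 -0.0105 0.094 [[291.6 215.4]]
0.003 -0.0105 0.116 [[290.9 210. ]]
0.003 0.0105 0.094 [[287.2 210.3]]
0.003 0.0105 0.116 [[286.4 204.9]]
0.006 -0.0105 0.094 [[290.6 216. ]]
0.006 -0.0105 0.116 [[289.9 210.5]]
0.006 0.0105 0.094 [[286.2 210.9]]
0.006 0.0105 0.116 [[285.4 205.4]]
```

```bash
python3 - <<'E'
from h import *
rgb=cv2.imread("pics/scene2.png")[:,:,::-1].copy()
hsv=cv2.cvtColor(rgb,cv2.COLOR_RGB2HSV)
for r in range(200,218,2): print(r,[tuple(hsv[r,c]) [1:]and f"{hsv[r,c,0]}/{hsv[r,c,1]}/{hsv[r,c,2]}" for c in range(283,297)])
E
```

```text
200 ['16/91/115', '17/89/114', '16/88/113', '17/89/112', '17/91/112', '18/88/113', '17/86/121', '17/91/135', '17/88/142', '17/88/142', '17/89/177', '17/90/184', '21/114/225', '27/124/251']
202 ['20/3/251', '24/5/247', '18/25/208', '17/90/128', '17/91/135', '17/90/142', '17/87/141', '17/84/142', '19/104/157', '21/123/218', '27/144/251', '28/171/253', '26/185/234', '27/190/241']
204 ['21/7/246', '18/37/194', '17/93/176', '18/94/197', '17/94/196', '21/123/221', '24/152/237', '24/158/242', '26/162/251', '27/164/253', '28/172/254', '29/183/254', '28/195/251', '27/194/248']
206 ['20/66/233', '18/89/230', '18/90/227', '18/89/227', '20/102/224', '25/152/243', '25/163/249', '22/150/246', '23/151/246', '23/151/247', '23/150/248', '27/167/252', '29/184/255', '30/181/255']
208 ['17/92/219', '17/90/220', '18/90/219', '18/90/219', '17/91/219', '22/135/216', '23/188/220', '23/173/234', '24/166/242', '27/169/251', '27/181/250', '27/192/250', '27/196/249', '25/199/228']
210 ['18/65/228', '18/45/236', '14/16/246', '0/4/252', '0/1/254', '22/11/252', '24/128/224', '25/204/206', '26/201/238', '27/198/240', '24/202/218', '24/200/208', '25/202/206', '25/201/206']
212 ['145/8/185', '150/3/248', '0/0/254', '150/1/255', '0/0/254', '150/1/254', '13/7/245', '23/88/221', '24/172/211', '25/200/208', '25/203/207', '25/199/206', '24/202/205', '24/165/202']
214 ['146/9/205', '150/9/206', '150/6/224', '156/6/226', '145/8/200', '150/8/189', '150/7/190', '150/7/190', '16/32/192', '23/114/203', '24/157/200', '22/83/193', '17/37/180', '8/18/172']
216 ['145/8/195', '145/8/192', '146/9/192', '146/9/191', '146/9/191', '146/9/190', '150/7/189', '146/9/191', '146/9/199', '163/9/190', '3/15/189', '11/29/176', '17/71/144', '17/90/139']
```

move_arm:
  travel:
    - [0, 0, 40]
    - [0, 0, 65]
    - [0, 0, 75]
    - [0, 0, 82]
    - [0, 0, 88]
  twist:
    - [0, 0, 0]
    - [0, 0, 0]
    - [0, 0, 0]
    - [0, 0, 0]
    - [0, 0, 0]
  grip: [0, 0, 0, 0, 0]

```text
time_s: 6.42
ee_pos: [0.5502, -0.1227, 0.0123]
ee_rot: [179.9, -0.0, 61.3]
ft_force: [0.0, -0.0, -0.9]
grip_width: 0.0211
```

move_arm:
  travel:
    - [0, 0, 0]
    - [0, 0, 0]
  twist:
    - [0, 0, 0]
    - [0, 0, 0]
  grip: [0, 0]

```text
time_s: 6.68
ee_pos: [0.5501, -0.1223, 0.0123]
ee_rot: [179.9, -0.0, 61.3]
ft_force: [-0.3, -0.1, -0.8]
grip_width: 0.0202
```

```bash
python3 - <<'E'
from plan import *
import json
c=json.load(open(F));c[2]=.012;json.dump(c,open(F,"w"))
plan([(.550,-.122,.1,61.3,.38,3),(.452,-.348,.1,127.1,1,1)])
E
```

```text
travel [-0.0, -0.0, -88.0] twist z -0.0 grip 0.38 rows 3
  -> cmd [ 0.55   -0.122   0.1    61.2944]
travel [-122.7, 11.3, -0.0] twist z -0.574 grip 1 rows 4
travel [-109.1, -57.1, -0.0] twist z -0.575 grip 1 rows 4
  -> cmd [ 4.520000e-01 -3.480000e-01  1.000000e-01  1.271272e+02]
```

move_arm:
  travel:
    - [0, 0, 0]
    - [0, 0, 0]
    - [0, 0, 0]
    - [0, 0, 0]
  twist:
    - [0, 0, 0]
    - [0, 0, 0]
    - [0, 0, 0]
    - [0, 0, 0]
  grip: [0.38, 0.38, 0.38, 0.38]

```text
time_s: 7.18
ee_pos: [0.5496, -0.1222, 0.0117]
ee_rot: [180.0, -0.0, 61.3]
ft_force: [0.0, 0.0, 0.4]
grip_width: 0.0359
```

move_arm:
  travel:
    - [0, 0, -30]
    - [0, 0, -60]
    - [0, 0, -88]
    - [0, 0, -88]
  twist:
    - [0, 0, 0]
    - [0, 0, 0]
    - [0, 0, 0]
    - [0, 0, 0]
  grip: [0.38, 0.38, 0.38, 0.38]

```text
time_s: 7.68
ee_pos: [0.5515, -0.1228, 0.1024]
ee_rot: [179.7, -0.1, 61.3]
ft_force: [0.3, -0.0, -0.2]
grip_width: 0.036
```

move_arm:
  travel:
    - [-122.7, 11.3, 0]
    - [-122.7, 11.3, 0]
    - [-122.7, 11.3, 0]
    - [-122.7, 11.3, 0]
    - [-122.7, 11.3, 0]
  twist:
    - [0, 0, -0.574]
    - [0, 0, -0.574]
    - [0, 0, -0.574]
    - [0, 0, -0.574]
    - [0, 0, -0.574]
  grip: [0.38, 0.38, 1, 1, 1]

```text
time_s: 8.3
ee_pos: [0.4995, -0.235, 0.0978]
ee_rot: [-179.9, -0.1, 94.1]
ft_force: [0.3, 0.5, -0.2]
grip_width: 0.0609
```

move_arm:
  travel:
    - [-109.1, -57.1, 0]
    - [-109.1, -57.1, 0]
    - [-109.1, -57.1, 0]
    - [-109.1, -57.1, 0]
    - [-109.1, -57.1, 0]
  twist:
    - [0, 0, -0.575]
    - [0, 0, -0.575]
    - [0, 0, -0.575]
    - [0, 0, -0.575]
    - [0, 0, -0.575]
  grip: [1, 1, 1, 1, 1]

```text
time_s: 8.93
ee_pos: [0.4512, -0.3478, 0.0986]
ee_rot: [-180.0, -0.1, 127.1]
ft_force: [0.9, 0.3, 0.3]
grip_width: 0.0949
```

```bash
python3 - <<'E'
from h import *
o=bot.get_obs();print(o["time_s"],o["ee_pos"].round(4),o["ee_rot"].round(2),o["grip_width"])
for n in("top","scene"):
    im=bot.capture(n);cv2.imwrite(f"pics/{n}3.png",im[:,:,::-1])
a=cv2.imread("pics/top3.png")[130:290,250:430];b=cv2.imread("pics/scene3.png")[120:280,260:440]
cv2.imwrite("pics/c3.png",cv2.resize(np.vstack([a,b])if 0 else np.hstack([a,b]),None,fx=2.2,fy=2.5,interpolation=cv2.INTER_CUBIC))
E
```

```text
8.925 [ 0.4512 -0.3478  0.0986] [-1.7999e+02 -8.0000e-02  1.2707e+02] 0.09493628675055389
```

View pics/c3.png

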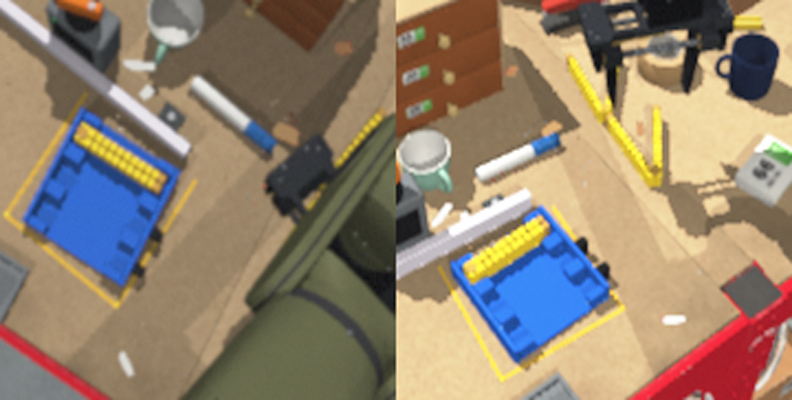

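Rule A is folded and seated in the fence-side slot, at (120,155) in the top half. Rule B is undisturbed under the jaws, so I'll grasp it.

move_arm:
  travel:
    - [0, 0, 50]
    - [0, 0, 85]
    - [0, 0, 96]
    - [0, 0, 96]
    - [0, 0, 96]
  twist:
    - [0, 0, 0]
    - [0, 0, 0]
    - [0, 0, 0]
    - [0, 0, 0]
    - [0, 0, 0]
  grip: [1, 1, 1, 1, 1]

```text
time_s: 9.65
ee_pos: [0.4527, -0.3491, 0.0055]
ee_rot: [180.0, 0.2, 127.1]
ft_force: [0.6, -0.5, -0.6]
grip_width: 0.0952
```

move_arm:
  travel:
    - [0, 0, 0]
    - [0, 0, 0]
    - [0, 0, 0]
    - [0, 0, 0]
    - [0, 0, 0]
  twist:
    - [0, 0, 0]
    - [0, 0, 0]
    - [0, 0, 0]
    - [0, 0, 0]
    - [0, 0, 0]
  grip: [0.4, 0.3, 0.2, 0.1, 0]
  newtons: 30

```text
time_s: 10.28
ee_pos: [0.4516, -0.3482, 0.0037]
ee_rot: [-180.0, 0.0, 127.1]
ft_force: [0.7, -0.0, 0.2]
grip_width: 0.0508
```

move_arm:
  travel:
    - [0, 0, 0]
    - [0, 0, 0]
    - [0, 0, 0]
    - [0, 0, 0]
    - [0, 0, 0]
  twist:
    - [0, 0, 0]
    - [0, 0, 0]
    - [0, 0, 0]
    - [0, 0, 0]
    - [0, 0, 0]
  grip: [0, 0, 0, 0, 0]

```text
time_s: 10.9
ee_pos: [0.4516, -0.3482, 0.0037]
ee_rot: [-180.0, 0.0, 127.1]
ft_force: [-0.7, -0.8, -0.2]
grip_width: 0.0201
```

move_arm:
  travel:
    - [0, 0, -30]
    - [0, 0, -70]
    - [0, 0, -96]
    - [0, 0, -96]
  twist:
    - [0, 0, 0]
    - [0, 0, 0]
    - [0, 0, 0]
    - [0, 0, 0]
  grip: [0, 0, 0, 0]

```text
time_s: 11.4
ee_pos: [0.4529, -0.3494, 0.102]
ee_rot: [179.9, 0.3, 127.1]
ft_force: [-0.4, 0.0, -1.7]
grip_width: 0.0204
```

```bash
python3 - <<'E'
from plan import *
plan([(.510,-.1,.1,61.3,0,1)])
from h import *
# check carrier pose with rule 1: blue hull in both views from previous pictures
for n in("top","scene"):
    rgb=cv2.imread(f"pics/{n}3.png")[:,:,::-1].copy();m=mask(rgb,(105,150,40),(125,255,255))
    s,c,mm=max(blobs(m,300),key=lambda b:b[0][4])
    q=cv2.approxPolyDP(cv2.convexHull(pts(mm).astype(np.float32)),5,True).reshape(-1,2);X=plane(n,q,.012)[:,:2];print(n,X.round(4).tolist(),X.mean(0))
    y=mask(rgb,(20,120,100),(34,255,255))
    for s,c,mm in blobs(y,100):
        P=plane(n,pts(mm),.022)[:,:2]
        if abs(P.mean(0)-[.55,-.12]).max()<.04:
            r=cv2.minAreaRect(P.astype(np.float32));print("rule",r)
E
```

```text
travel [81.4, 98.0, -0.0] twist z 0.574 grip 0 rows 4
travel [121.5, 38.1, -0.0] twist z 0.575 grip 0 rows 4
  -> cmd [ 0.51   -0.1     0.1    61.2944]
top [[0.5394, -0.1921], [0.4154, -0.1257], [0.4836, -0.0054], [0.6043, -0.0725]] [ 0.51065681 -0.09891557]
rule ((0.5519002676010132, -0.11799818277359009), (0.11333592981100082, 0.0224602110683918), 60.5624885559082)
scene [[0.4157, -0.1283], [0.477, -0.0003], [0.6085, -0.0783], [0.5385, -0.198]] [ 0.50991538 -0.10121722]
rule ((0.5498911738395691, -0.11918894201517105), (0.12214194983243942, 0.03515302762389183), 62.03232955932617)
```

move_arm:
  travel:
    - [20, 25, 0]
    - [40, 50, 0]
    - [60, 75, 0]
    - [81.4, 98, 0]
    - [81.4, 98, 0]
  twist:
    - [0, 0, 0.14]
    - [0, 0, 0.29]
    - [0, 0, 0.43]
    - [0, 0, 0.574]
    - [0, 0, 0.574]
  grip: [0, 0, 0, 0, 0]

```text
time_s: 12.02
ee_pos: [0.4795, -0.2219, 0.0973]
ee_rot: [-179.8, -0.1, 94.4]
ft_force: [-0.6, 0.0, -0.8]
grip_width: 0.0202
```

move_arm:
  travel:
    - [30, 10, 0]
    - [60, 19, 0]
    - [90, 28, 0]
    - [121.5, 38.1, 0]
    - [121.5, 38.1, 0]
  twist:
    - [0, 0, 0.14]
    - [0, 0, 0.29]
    - [0, 0, 0.43]
    - [0, 0, 0.575]
    - [0, 0, 0.575]
  grip: [0, 0, 0, 0, 0]

```text
time_s: 12.65
ee_pos: [0.5091, -0.0993, 0.0983]
ee_rot: [-179.9, 0.0, 61.5]
ft_force: [0.4, -0.7, -0.3]
grip_width: 0.0202
```

```bash
python3 - <<'E'
from h import *
o=bot.get_obs();print(o["time_s"],o["ee_pos"].round(4),o["ee_rot"].round(2),o["grip_width"])
im=bot.capture("scene");cv2.imwrite("pics/scene4.png",im[:,:,::-1])
t=o["ee_pos"][:2];a=np.radians(o["ee_rot"][2]);u=np.array([np.cos(a),np.sin(a)]);v=np.array([u[1],-u[0]])
z0=o["ee_pos"][2]-.004
im2=cv2.resize(im[170:250,260:370],None,fx=7,fy=7,interpolation=cv2.INTER_CUBIC)[:,:,::-1].copy()
X=[np.r_[t+u*.06+v*w,z0+z] for w,z in((-.0105,0),(-.0105,.022),(.0105,.022),(.0105,0))]
q=((proj("scene",X)-[260,170]+.5)*7).astype(np.int32);cv2.polylines(im2,[q],True,(255,0,255),1)
cv2.imwrite("pics/c4.png",im2)
E
```

```text
12.65 [ 0.5091 -0.0993  0.0983] [-1.7989e+02  4.0000e-02  6.1510e+01] 0.020227136127794473
```

View pics/c4.png

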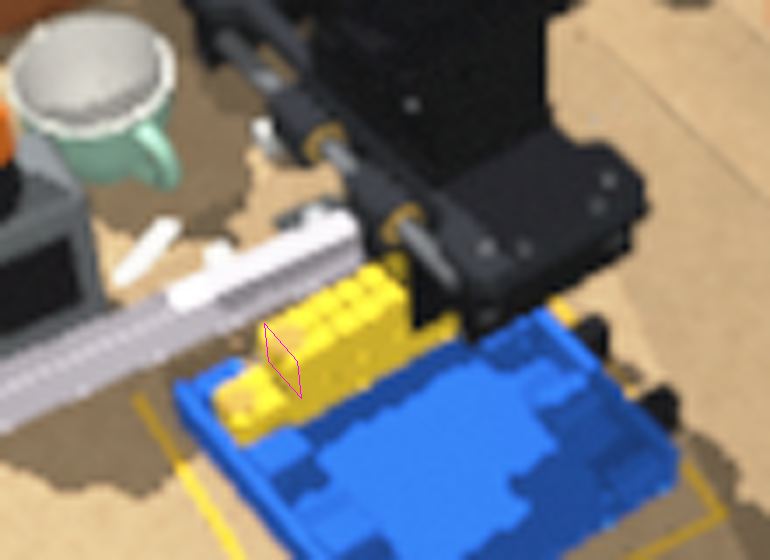

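The held rule's end at about (283,360) in the crop matches the predicted outline, so the grasp is centred. I'll lower it into the middle slot.

move_arm:
  travel:
    - [0, 0, 40]
    - [0, 0, 65]
    - [0, 0, 75]
    - [0, 0, 82]
    - [0, 0, 88]
  twist:
    - [0, 0, 0]
    - [0, 0, 0]
    - [0, 0, 0]
    - [0, 0, 0]
    - [0, 0, 0]
  grip: [0, 0, 0, 0, 0]

```text
time_s: 13.32
ee_pos: [0.5103, -0.1008, 0.0122]
ee_rot: [179.9, -0.0, 61.3]
ft_force: [-0.3, 0.8, -0.9]
grip_width: 0.0202
```

move_arm:
  travel:
    - [0, 0, 0]
    - [0, 0, 0]
    - [0, 0, 0]
    - [0, 0, 0]
    - [0, 0, 0]
  twist:
    - [0, 0, 0]
    - [0, 0, 0]
    - [0, 0, 0]
    - [0, 0, 0]
    - [0, 0, 0]
  grip: [0, 0.34, 0.34, 0.34, 0.34]

```text
time_s: 13.95
ee_pos: [0.5097, -0.1002, 0.0118]
ee_rot: [180.0, -0.0, 61.3]
ft_force: [0.2, 0.2, -0.7]
grip_width: 0.0324
```

move_arm:
  travel:
    - [0, 0, -30]
    - [0, 0, -60]
    - [0, 0, -88]
    - [0, 0, -88]
  twist:
    - [0, 0, 0]
    - [0, 0, 0]
    - [0, 0, 0]
    - [0, 0, 0]
  grip: [0.34, 0.34, 0.34, 0.34]

```text
time_s: 14.45
ee_pos: [0.5115, -0.1008, 0.1023]
ee_rot: [179.7, -0.1, 61.3]
ft_force: [0.6, 0.1, 0.2]
grip_width: 0.0324
```

```bash
python3 - <<'E'
from plan import *
from h import *
import h;h.YEL=((20,120,100),(34,255,255))
im=bot.capture("top");cv2.imwrite("pics/top5.png",im[:,:,::-1]);rules("top",im,.016)
im=bot.capture("scene");cv2.imwrite("pics/scene5.png",im[:,:,::-1]);rules("scene",im,.016)
# C: pin.. mid + 3mm
u=np.array([np.cos(np.radians(-58.8)),np.sin(np.radians(-58.8))])
g=np.array([.55,-.4231])+u*.003;print(g)
plan([(g[0],g[1],.1,121.2,1,1)])
E
```

```text
top hinge [ 0.5135 -0.3631] bis deg -58.8 open 0.57 target [ 0.543  -0.4118] err 0.0033 len [0.126 0.126] 386
[ 0.55155408 -0.42566609]
travel [-132.9, 96.4, -0.0] twist z -0.523 grip 1 rows 4
travel [-163.2, 17.2, -0.0] twist z -0.523 grip 1 rows 4
  -> cmd [ 5.515000e-01 -4.256000e-01  1.000000e-01  1.212258e+02]
```

move_arm:
  travel:
    - [-132.9, 96.4, 0]
    - [-132.9, 96.4, 0]
    - [-132.9, 96.4, 0]
    - [-132.9, 96.4, 0]
    - [-132.9, 96.4, 0]
  twist:
    - [0, 0, -0.523]
    - [0, 0, -0.523]
    - [0, 0, -0.523]
    - [0, 0, -0.523]
    - [0, 0, -0.523]
  grip: [0.38, 0.38, 0.8, 0.8, 0.8]

```text
time_s: 15.18
ee_pos: [0.5292, -0.262, 0.0977]
ee_rot: [-179.8, -0.1, 91.2]
ft_force: [-0.2, 0.2, -0.0]
grip_width: 0.0606
```

move_arm:
  travel:
    - [-163.2, 17.2, 0]
    - [-163.2, 17.2, 0]
    - [-163.2, 17.2, 0]
    - [-163.2, 17.2, 0]
    - [-163.2, 17.2, 0]
  twist:
    - [0, 0, -0.523]
    - [0, 0, -0.523]
    - [0, 0, -0.523]
    - [0, 0, -0.523]
    - [0, 0, -0.523]
  grip: [0.8, 0.8, 0.8, 0.8, 0.8]

```text
time_s: 15.8
ee_pos: [0.551, -0.4237, 0.0987]
ee_rot: [-180.0, -0.1, 121.2]
ft_force: [0.3, -0.3, -0.6]
grip_width: 0.0761
```

```bash
python3 - <<'E'
from h import *
o=bot.get_obs();print(o["time_s"],o["ee_pos"].round(4),o["ee_rot"].round(2),o["grip_width"])
a=bot.capture("top")[120:280,240:440];b=bot.capture("scene")[100:260,280:480]
cv2.imwrite("pics/c6.png",cv2.resize(np.hstack([a,b]),None,fx=2,fy=2.5,interpolation=cv2.INTER_CUBIC)[:,:,::-1])
E
```

```text
15.8 [ 0.551  -0.4237  0.0987] [-1.7999e+02 -1.2000e-01  1.2122e+02] 0.07609137666377114
```

View pics/c6.png

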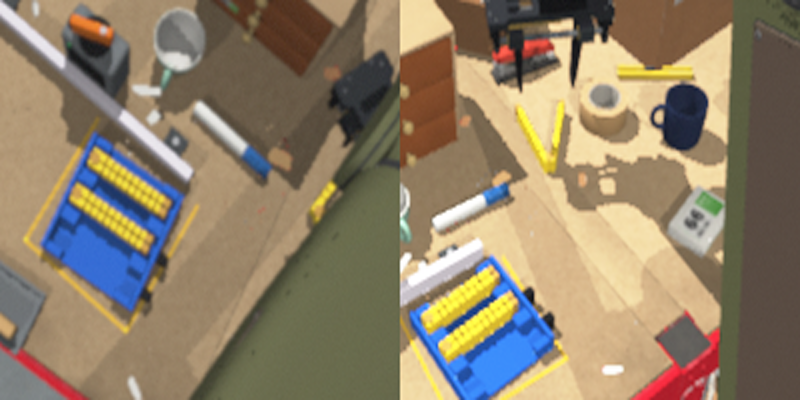

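Two rules are seated and rule C's V is under the jaws. The tape roll is clear on the right, so I'll grasp C.

move_arm:
  travel:
    - [0, 0, 50]
    - [0, 0, 85]
    - [0, 0, 96]
    - [0, 0, 96]
    - [0, 0, 96]
  twist:
    - [0, 0, 0]
    - [0, 0, 0]
    - [0, 0, 0]
    - [0, 0, 0]
    - [0, 0, 0]
  grip: [0.8, 0.8, 0.8, 0.8, 0.8]

```text
time_s: 16.52
ee_pos: [0.5523, -0.4266, 0.0059]
ee_rot: [179.9, 0.2, 121.2]
ft_force: [-0.1, 0.1, -0.2]
grip_width: 0.0762
```

move_arm:
  travel:
    - [0, 0, 0]
    - [0, 0, 0]
    - [0, 0, 0]
    - [0, 0, 0]
    - [0, 0, 0]
  twist:
    - [0, 0, 0]
    - [0, 0, 0]
    - [0, 0, 0]
    - [0, 0, 0]
    - [0, 0, 0]
  grip: [0.4, 0.3, 0.2, 0.1, 0]
  newtons: 30

```text
time_s: 17.15
ee_pos: [0.5513, -0.4261, 0.0041]
ee_rot: [180.0, 0.0, 121.2]
ft_force: [0.1, 0.6, 2.3]
grip_width: 0.0313
```

move_arm:
  travel:
    - [0, 0, 0]
    - [0, 0, 0]
    - [0, 0, 0]
    - [0, 0, 0]
    - [0, 0, 0]
  twist:
    - [0, 0, 0]
    - [0, 0, 0]
    - [0, 0, 0]
    - [0, 0, 0]
    - [0, 0, 0]
  grip: [0, 0, 0, 0, 0]

```text
time_s: 17.77
ee_pos: [0.5512, -0.426, 0.0039]
ee_rot: [180.0, 0.0, 121.2]
ft_force: [0.2, -0.9, 3.3]
grip_width: 0.0205
```

move_arm:
  travel:
    - [0, 0, -30]
    - [0, 0, -70]
    - [0, 0, -96]
    - [0, 0, -96]
  twist:
    - [0, 0, 0]
    - [0, 0, 0]
    - [0, 0, 0]
    - [0, 0, 0]
  grip: [0, 0, 0, 0]

```text
time_s: 18.27
ee_pos: [0.552, -0.4265, 0.1017]
ee_rot: [179.9, 0.2, 121.2]
ft_force: [-0.7, -0.1, -0.4]
grip_width: 0.0204
```

```bash
python3 - <<'E'
from plan import *
plan([(.470,-.078,.1,61.3,0,1)])
E
```

```text
travel [169.8, 55.2, -0.0] twist z 0.523 grip 0 rows 4
travel [174.7, -36.9, -0.0] twist z 0.523 grip 0 rows 4
  -> cmd [ 0.47   -0.078   0.1    61.2944]
```

move_arm:
  travel:
    - [40, 13, 0]
    - [82, 27, 0]
    - [125, 41, 0]
    - [169.8, 55.2, 0]
    - [169.8, 55.2, 0]
  twist:
    - [0, 0, 0.13]
    - [0, 0, 0.26]
    - [0, 0, 0.39]
    - [0, 0, 0.523]
    - [0, 0, 0.523]
  grip: [0, 0, 0, 0, 0]

```text
time_s: 18.9
ee_pos: [0.5078, -0.2484, 0.0963]
ee_rot: [-179.7, -0.2, 91.4]
ft_force: [-0.1, -0.8, -0.7]
grip_width: 0.0203
```

move_arm:
  travel:
    - [42, -9, 0]
    - [86, -18, 0]
    - [130, -27, 0]
    - [174.7, -36.9, 0]
    - [174.7, -36.9, 0]
  twist:
    - [0, 0, 0.13]
    - [0, 0, 0.26]
    - [0, 0, 0.39]
    - [0, 0, 0.523]
    - [0, 0, 0.523]
  grip: [0, 0, 0, 0, 0]

```text
time_s: 19.52
ee_pos: [0.4682, -0.0765, 0.0979]
ee_rot: [-179.8, 0.0, 61.5]
ft_force: [-0.1, -0.5, -1.1]
grip_width: 0.0202
```

```bash
python3 - <<'E'
from h import *
o=bot.get_obs();print(o["time_s"],o["ee_pos"].round(4),o["ee_rot"].round(2),o["grip_width"])
im=bot.capture("scene");cv2.imwrite("pics/scene7.png",im[:,:,::-1])
t=o["ee_pos"][:2];a=np.radians(o["ee_rot"][2]);u=np.array([np.cos(a),np.sin(a)]);v=np.array([u[1],-u[0]])
z0=o["ee_pos"][2]-.004
im2=cv2.resize(im[170:260,260:370],None,fx=6,fy=6,interpolation=cv2.INTER_CUBIC)[:,:,::-1].copy()
X=[np.r_[t+u*.06+v*w,z0+z] for w,z in((-.0105,0),(-.0105,.022),(.0105,.022),(.0105,0))]
q=((proj("scene",X)-[260,170]+.5)*6).astype(np.int32);cv2.polylines(im2,[q],True,(255,0,255),1)
cv2.imwrite("pics/c7.png",im2)
E
```

```text
19.525 [ 0.4682 -0.0765  0.0979] [-1.7984e+02  4.0000e-02  6.1530e+01] 0.02019056610811836
```

View pics/c7.png

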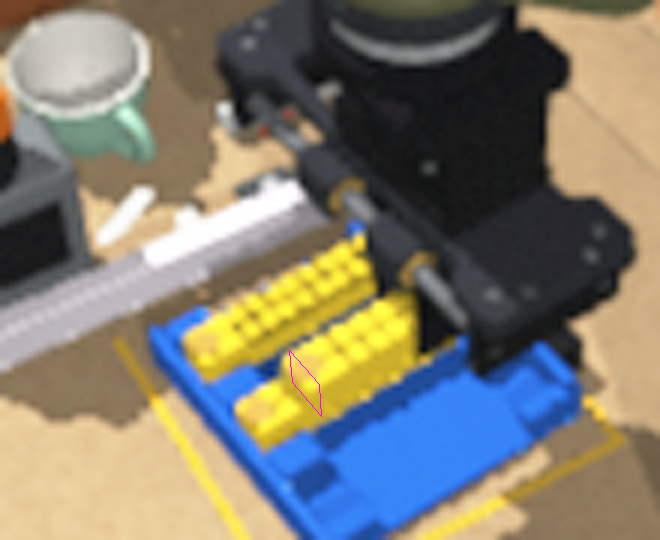

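The rule's end sits about 1 px ahead of the prediction (283 against 290 in the crop, roughly 3 mm), so I'll shift back 3 mm while lowering.

move_arm:
  travel:
    - [-3, 0, 40]
    - [-3, 0, 65]
    - [-3, 0, 75]
    - [-3, 0, 82]
    - [-3, 0, 88]
  twist:
    - [0, 0, 0]
    - [0, 0, 0]
    - [0, 0, 0]
    - [0, 0, 0]
    - [0, 0, 0]
  grip: [0, 0, 0, 0, 0]

```text
time_s: 20.2
ee_pos: [0.469, -0.0814, 0.0121]
ee_rot: [179.9, -0.0, 61.3]
ft_force: [0.5, -0.2, -1.4]
grip_width: 0.0204
```

move_arm:
  travel:
    - [0, 0, 0]
    - [0, 0, 0]
    - [0, 0, 0]
    - [0, 0, 0]
    - [0, 0, 0]
  twist:
    - [0, 0, 0]
    - [0, 0, 0]
    - [0, 0, 0]
    - [0, 0, 0]
    - [0, 0, 0]
  grip: [0, 0.34, 0.34, 0.34, 0.34]

```text
time_s: 20.82
ee_pos: [0.4682, -0.0808, 0.0119]
ee_rot: [180.0, -0.0, 61.3]
ft_force: [0.6, -0.4, -0.1]
grip_width: 0.0325
```

move_arm:
  travel:
    - [0, 0, -30]
    - [0, 0, -60]
    - [0, 0, -88]
    - [0, 0, -128]
    - [0, 0, -128]
  twist:
    - [0, 0, 0]
    - [0, 0, 0]
    - [0, 0, 0]
    - [0, 0, 0]
    - [0, 0, 0]
  grip: [0.34, 0.34, 0.34, 0.34, 0.34]

```text
time_s: 21.45
ee_pos: [0.4706, -0.0815, 0.1437]
ee_rot: [179.6, -0.1, 61.3]
ft_force: [0.8, 0.3, 0.5]
grip_width: 0.0323
```

```bash
python3 - <<'E'
from h import *
o=bot.get_obs();print(o["time_s"],o["ee_pos"].round(4),o["ee_rot"].round(2),o["grip_width"])
A=bot.capture("top");B=bot.capture("scene");cv2.imwrite("pics/top8.png",A[:,:,::-1]);cv2.imwrite("pics/scene8.png",B[:,:,::-1])
for n,rgb in(("top",A),("scene",B)):
    for s,c,m in blobs(mask(rgb,(4,170,90),(17,255,255)),50): 
        P=plane(n,pts(m),.1305)[:,:2]
        if np.linalg.norm(P.mean(0)-[.68,-.065])<.06:
            r=cv2.minAreaRect(P.astype(np.float32));print(n,"org",s,c.round(1),np.round(r[0],4),np.round(r[1],4),round(r[2],1))
a=B[170:270,190:340];b=A[110:190,260:310]
cv2.imwrite("pics/c8.png",np.hstack([cv2.resize(B[165:265,230:360],None,fx=4,fy=4,interpolation=cv2.INTER_CUBIC),cv2.resize(A[115:165,260:310],(280,400),interpolation=cv2.INTER_CUBIC)])[:,:,::-1])
E
```

```text
21.45 [ 0.4706 -0.0815  0.1437] [ 1.7956e+02 -1.0000e-01  6.1300e+01] 0.03231816508118478
top org [275 126  21  12 119] [284.6 131.4] [ 0.6859 -0.07  ] [0.0535 0.0188] 74.9
scene org [243 184  19  18 158] [252.4 193.4] [ 0.6796 -0.0617] [0.0602 0.0292] 72.3
```

View pics/c8.png

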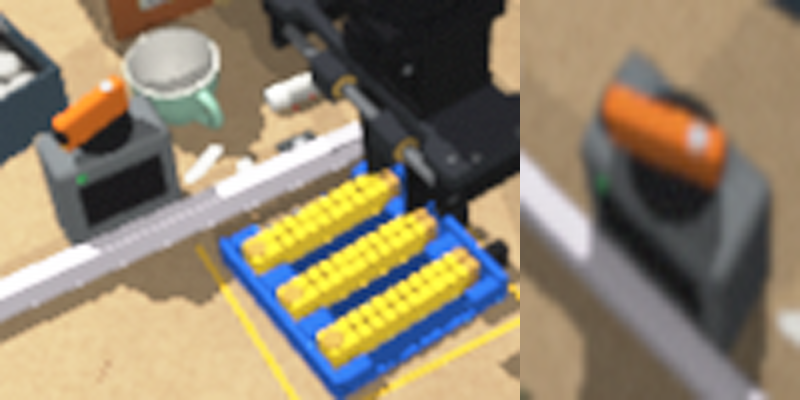

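```bash
python3 - <<'E'
from h import *
print(plane("scene",[[250,168],[308,152]],0), plane("top",[[344,100],[392,145],[445,80]],.0),plane("top",[[344,97]],.2))
from plan import *
c=json.load(open(F));c[:3]=[.4686,-.0806,.14];json.dump(c,open(F,"w"))
plan([(.58,-.076,.175,68,.3,1),(.689,-.070,.175,74,.3,1),(.689,-.07,.112,74,.3,3)])
E
```

```text
[[ 8.28433569e-01 -2.40185403e-01  1.11022302e-16]
 [ 6.92252248e-01 -3.84006671e-01  0.00000000e+00]] [[ 0.83116794 -0.23153977  0.        ]
 [ 0.69878571 -0.36977148  0.        ]
 [ 0.90320522 -0.53234065  0.        ]] [[ 0.74868514 -0.20963289  0.2       ]]
travel [57.5, 95.5, -35.0] twist z -0.117 grip 0.3 rows 3
  -> cmd [ 0.58  -0.076  0.175 67.998]
travel [46.4, 98.8, 0.0] twist z -0.105 grip 0.3 rows 3
  -> cmd [ 6.89000e-01 -7.00000e-02  1.75000e-01  7.40141e+01]
travel [0.0, 0.0, 63.0] twist z 0.0 grip 0.3 rows 3
  -> cmd [ 6.89000e-01 -7.00000e-02  1.12000e-01  7.40141e+01]
```

move_arm:
  travel:
    - [20, 32, -35]
    - [40, 64, -35]
    - [57.5, 95.5, -35]
    - [57.5, 95.5, -35]
  twist:
    - [0, 0, -0.04]
    - [0, 0, -0.08]
    - [0, 0, -0.117]
    - [0, 0, -0.117]
  grip: [0.3, 0.3, 0.3, 0.3]

```text
time_s: 22.05
ee_pos: [0.5798, -0.076, 0.1721]
ee_rot: [-179.8, 0.0, 68.0]
ft_force: [-0.2, -0.5, 0.1]
grip_width: 0.0286
```

move_arm:
  travel:
    - [16, 33, 0]
    - [32, 66, 0]
    - [46.4, 98.8, 0]
    - [46.4, 98.8, 0]
  twist:
    - [0, 0, -0.04]
    - [0, 0, -0.08]
    - [0, 0, -0.105]
    - [0, 0, -0.105]
  grip: [0.3, 0.3, 0.3, 0.3]

```text
time_s: 22.55
ee_pos: [0.6882, -0.0701, 0.1724]
ee_rot: [-179.8, 0.0, 74.0]
ft_force: [-1.1, -0.3, -0.1]
grip_width: 0.0283
```

```bash
python3 - <<'E'
from h import *
o=bot.get_obs();print(o["time_s"],o["ee_pos"].round(4),o["ee_rot"].round(2),o["grip_width"],o["joints"].round(1))
B=bot.capture("scene");cv2.imwrite("pics/scene9.png",B[:,:,::-1])
cv2.imwrite("pics/c9.png",cv2.resize(B[130:230,200:330],None,fx=5,fy=5,interpolation=cv2.INTER_CUBIC)[:,:,::-1])
E
```

```text
22.55 [ 0.6882 -0.0701  0.1724] [-1.7981e+02  2.0000e-02  7.4010e+01] 0.028313377797552917 [-10.3  13.9  90.9  -0.   75.4   5.7]
```

View pics/c9.png

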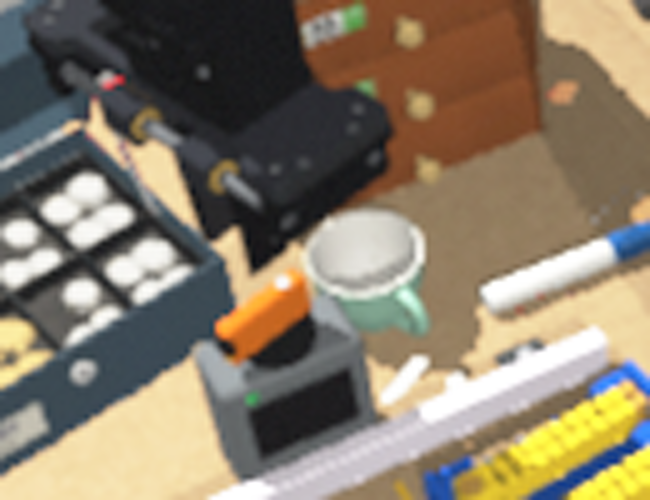

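The fingertips, at (215,240) and (255,270) in the crop, straddle the orange bar, whose centre is near (265,315). The nose is at the left end. I'll lower and grip gently.

move_arm:
  travel:
    - [0, 0, 20]
    - [0, 0, 40]
    - [0, 0, 52]
    - [0, 0, 63]
    - [0, 0, 63]
  twist:
    - [0, 0, 0]
    - [0, 0, 0]
    - [0, 0, 0]
    - [0, 0, 0]
    - [0, 0, 0]
  grip: [0.3, 0.3, 0.3, 0.3, 0.3]

```text
time_s: 23.22
ee_pos: [0.6877, -0.0701, 0.1102]
ee_rot: [-179.9, 0.0, 74.0]
ft_force: [-0.6, -0.3, -0.0]
grip_width: 0.0286
```

move_arm:
  travel:
    - [0, 0, 0]
    - [0, 0, 0]
    - [0, 0, 0]
    - [0, 0, 0]
    - [0, 0, 0]
  twist:
    - [0, 0, 0]
    - [0, 0, 0]
    - [0, 0, 0]
    - [0, 0, 0]
    - [0, 0, 0]
  grip: [0.2, 0.15, 0.05, 0.05, 0.05]
  newtons: 12

```text
time_s: 23.85
ee_pos: [0.6893, -0.0704, 0.1126]
ee_rot: [179.9, -0.0, 74.0]
ft_force: [1.8, 0.0, 1.8]
grip_width: 0.0122
```

```bash
python3 - <<'E'
from h import *
o=bot.get_obs();print(o["time_s"],o["ee_pos"].round(4),o["ee_rot"].round(2),o["grip_width"],o["ft_force"].round(2),o["torque"].round(3))
E
```

```text
23.85 [ 0.6893 -0.0704  0.1126] [ 1.7987e+02 -1.0000e-02  7.4010e+01] 0.012186106796321827 [1.76 0.02 1.75] [-0.07  -0.413 -0.044]
```

move_arm:
  travel:
    - [0, 0, 0]
    - [0, 0, 0]
    - [0, 0, 0]
    - [0, 0, 0]
    - [0, 0, 0]
  twist:
    - [0, 0, 0]
    - [0, 0, -0.1]
    - [0, 0, -0.25]
    - [0, 0, -0.4]
    - [0, 0, -0.5]
  grip: [0, 0, 0, 0, 0]
  newtons: 25

```text
time_s: 24.48
ee_pos: [0.6869, -0.0703, 0.1125]
ee_rot: [-179.8, -0.1, 102.9]
ft_force: [-4.8, -1.4, 8.6]
grip_width: 0.0121
```

move_arm:
  travel:
    - [0, 0, 0]
    - [0, 0, 0]
    - [0, 0, 0]
    - [0, 0, 0]
    - [0, 0, 0]
  twist:
    - [0, 0, -0.14]
    - [0, 0, -0.28]
    - [0, 0, -0.42]
    - [0, 0, -0.5]
    - [0, 0, -0.5]
  grip: [0, 0, 0, 0, 0]

```text
time_s: 25.1
ee_pos: [0.6849, -0.0714, 0.1125]
ee_rot: [-179.5, -0.3, 131.3]
ft_force: [-12.2, -3.0, 11.1]
grip_width: 0.0118
```

move_arm:
  travel:
    - [0, 0, 0]
    - [0, 0, 0]
    - [0, 0, 0]
    - [0, 0, 0]
  twist:
    - [0, 0, -0.12]
    - [0, 0, -0.243]
    - [0, 0, -0.243]
    - [0, 0, -0.243]
  grip: [0, 0, 0, 0]

```text
time_s: 25.6
ee_pos: [0.6841, -0.0722, 0.1125]
ee_rot: [-179.5, -0.4, 145.2]
ft_force: [-15.1, -5.0, 11.8]
grip_width: 0.0119
```

move_arm:
  travel:
    - [0, 0, 0]
    - [0, 0, 0]
    - [0, 0, 0]
  twist:
    - [0, 0, 0]
    - [0, 0, 0]
    - [0, 0, 0]
  grip: [0.4, 0.4, 0.4]

```text
time_s: 25.98
ee_pos: [0.688, -0.0699, 0.111]
ee_rot: [-180.0, -0.1, 145.2]
ft_force: [0.5, 1.4, 0.8]
grip_width: 0.035
```

move_arm:
  travel:
    - [0, 0, -30]
    - [0, 0, -63]
    - [0, 0, -63]
  twist:
    - [0, 0, 0]
    - [0, 0, 0]
    - [0, 0, 0]
  grip: [0.4, 0.4, 0.4]

```text
time_s: 26.35
ee_pos: [0.6905, -0.0703, 0.1784]
ee_rot: [179.8, 0.3, 145.3]
ft_force: [0.2, -0.2, 0.1]
grip_width: 0.0381
```

```bash
python3 - <<'E'
from h import *
o=bot.get_obs();print(o["time_s"],o["ee_pos"].round(4),o["ee_rot"].round(2),o["ft_force"].round(1))
rgb=bot.capture("top");cv2.imwrite("pics/top10.png",rgb[:,:,::-1])
S=bot.capture("scene");cv2.imwrite("pics/scene10.png",S[:,:,::-1])
for n,im in(("top",rgb),("scene",S)):
    # stick: bright wood+red inside tray neighbourhood
    m=mask(im,(8,70,150),(24,200,255))|mask(im,(0,150,90),(7,255,255))|mask(im,(172,150,90),(179,255,255))
    P=pts(m);X=plane(n,P,.018)[:,:2];k=np.linalg.norm(X-[.44,.114],axis=1)<.115
    u=np.array([.54,.84]);k&=abs((X-[.44,.114])@np.array([.84,-.54]))<.030
    mm=np.zeros_like(m);mm[P[k][:,1],P[k][:,0]]=255
    s,c,mb=max(blobs(mm,50),key=lambda b:b[0][4])
    r=cv2.minAreaRect(plane(n,pts(mb),.018)[:,:2].astype(np.float32));print(n,s,np.round(r[0],4),np.round(r[1],4),round(r[2],1))
    for s,c,m in blobs(mask(im,(4,170,90),(17,255,255)),40):
        Q=plane(n,pts(m),.118)[:,:2]
        if np.linalg.norm(Q.mean(0)-[.685,-.07])<.05: r=cv2.minAreaRect(Q.astype(np.float32));print(" head",np.round(r[0],4),np.round(r[1],4),round(r[2],1))
cv2.imwrite("pics/c10.png",np.hstack([cv2.resize(rgb[180:270,160:270],(400,330),interpolation=cv2.INTER_CUBIC),cv2.resize(S[260:350,250:360],(400,330),interpolation=cv2.INTER_CUBIC)])[:,:,::-1])
E
```

```text
26.35 [ 0.6905 -0.0703  0.1784] [179.84   0.33 145.25] [ 0.2 -0.2  0.1]Traceback (most recent call last):
  File "<stdin>", line 11, in <module>
ValueError: max() iterable argument is empty
```

```bash
python3 - <<'E'
from h import *
rgb=cv2.imread("pics/top0.png")[:,:,::-1].copy();S=cv2.imread("pics/scene10.png")[:,:,::-1].copy()
for n,im in(("top",rgb),("scene",S)):
    q=proj(n,[.44,.114,.0305])[0];hs=cv2.cvtColor(im,cv2.COLOR_RGB2HSV)
    for d in(-.06,.06): 
        w=proj(n,[.44+d*.54,.114+d*.84,.0305])[0].round().astype(int);print(n,q.round(1),w,hs[w[1],w[0]])
    m=mask(im,(8,60,120),(26,220,255))|mask(im,(0,150,90),(7,255,255))|mask(im,(172,150,90),(179,255,255))
    P=pts(m);X=plane(n,P,.018)[:,:2]-[.44,.114];k=(abs(X@np.array([.54,.84]))<.13)&(abs(X@np.array([.84,-.54]))<.022)
    mm=np.zeros_like(m);mm[P[k][:,1],P[k][:,0]]=255
    for s,c,mb in blobs(mm,30):
        r=cv2.minAreaRect(plane(n,pts(mb),.018)[:,:2].astype(np.float32));print(n,s,np.round(r[0],4),np.round(r[1],4),round(r[2],1))
    for s,c,m in blobs(mask(im,(4,170,90),(17,255,255)),40):
        Q=plane(n,pts(m),.118)[:,:2]
        if np.linalg.norm(Q.mean(0)-[.685,-.07])<.05: r=cv2.minAreaRect(Q.astype(np.float32));print(" head",np.round(r[0],4),np.round(r[1],4),round(r[2],1))
cv2.imwrite("pics/c10.png",np.hstack([cv2.resize(rgb[180:270,160:270],(400,330),interpolation=cv2.INTER_CUBIC),cv2.resize(S[170:260,200:310],(400,330),interpolation=cv2.INTER_CUBIC)])[:,:,::-1])
E
```

```text
top [214.  231.9] [233 245] [ 17 113 199]
top [214.  231.9] [195 219] [ 17 113 201]
top [171 199  13  17  82] [0.5069 0.2178] [0.0143 0.0441] 60.2
top [183 210  65  45 492] [0.441 0.115] [0.2023 0.0178] 58.0
top [248 251  12  15  64] [0.3743 0.0085] [0.0123 0.0397] 55.6
 head [ 0.6903 -0.0693] [0.0542 0.0191] 74.9
scene [307.3 304. ] [329 291] [ 24  92 253]
scene [307.3 304. ] [285 317] [ 24  92 253]
scene [342 274  16  17 116] [0.3746 0.0122] [0.0188 0.0437] 59.3
scene [269 282  76  51 866] [0.4386 0.1115] [0.2034 0.0265] 57.8
scene [254 326  13  18  89] [0.5071 0.2189] [0.0105 0.0432] 56.3
 head [ 0.6799 -0.0676] [0.0176 0.0584] 51.6
```

View pics/c10.png

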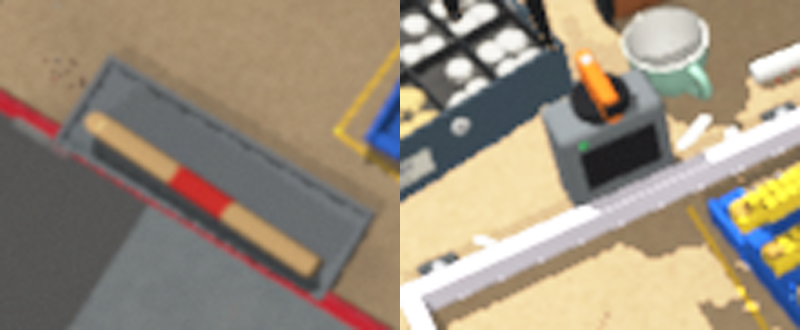

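```bash
python3 - <<'E'
from h import *
cs=np.array([[112,58],[372,212],[322,297],[62,145]])*[110/400,90/330]+[160,180]
X=plane("top",cs,.009)[:,:2];print("tray",X.round(3).tolist(),X.mean(0).round(4),np.degrees(np.arctan2(*(X[0]-X[1])[::-1])),np.linalg.norm(X[0]-X[1]),np.linalg.norm(X[1]-X[2]))
F0=np.array([.5576,-.198]);a=np.radians(55.5);gy=np.array([np.cos(a),np.sin(a)]);gx=np.array([gy[1],-gy[0]])
G=lambda p:(np.array([(p-F0)@gx,(p-F0)@gy-.16])).round(4)
print([G(x).tolist() for x in X],G(np.array([.44,.113])))
from plan import *
c=json.load(open(F));print(c);c=[.689,-.07,.175,145.2];json.dump(c,open(F,"w"))
plan([(.44,.113,.12,57.9,.5,1),(.44,.113,.014,57.9,.5,4)])
E
```

```text
tray [[0.538, 0.187], [0.428, -0.011], [0.366, 0.023], [0.473, 0.219]] [0.4512 0.1048] 60.7493661882625 0.22659691861283593 0.07076113348714665
[[-0.2339, 0.1465], [-0.2132, -0.0792], [-0.2836, -0.0861], [-0.306, 0.136]] [-0.2731  0.0297]
[0.6889684766031905, -0.07002992815930832, 0.11200000000000002, 74.01406064859096]
travel [154.5, 4.1, 27.5] twist z 0.762 grip 0.5 rows 5
travel [114.5, -103.7, 27.5] twist z 0.762 grip 0.5 rows 5
  -> cmd [ 0.44    0.113   0.12   57.8812]
travel [0.0, 0.0, 106.0] twist z -0.0 grip 0.5 rows 4
  -> cmd [4.40000e-01 1.13000e-01 1.40000e-02 5.78812e+01]
```

move_arm:
  travel:
    - [154.5, 4.1, 27.5]
    - [154.5, 4.1, 27.5]
    - [154.5, 4.1, 27.5]
    - [154.5, 4.1, 27.5]
    - [154.5, 4.1, 27.5]
  twist:
    - [0, 0, 0.762]
    - [0, 0, 0.762]
    - [0, 0, 0.762]
    - [0, 0, 0.762]
    - [0, 0, 0.762]
  grip: [0.4, 0.4, 0.5, 0.5, 0.5]

```text
time_s: 27.08
ee_pos: [0.5625, 0.0216, 0.1452]
ee_rot: [-179.8, -0.0, 101.7]
ft_force: [0.7, 0.6, -0.0]
grip_width: 0.0474
```

move_arm:
  travel:
    - [114.5, -103.7, 27.5]
    - [114.5, -103.7, 27.5]
    - [114.5, -103.7, 27.5]
    - [114.5, -103.7, 27.5]
    - [114.5, -103.7, 27.5]
  twist:
    - [0, 0, 0.762]
    - [0, 0, 0.762]
    - [0, 0, 0.762]
    - [0, 0, 0.762]
    - [0, 0, 0.762]
  grip: [0.5, 0.5, 0.5, 0.5, 0.5]

```text
time_s: 27.7
ee_pos: [0.439, 0.1126, 0.1191]
ee_rot: [-180.0, 0.0, 58.1]
ft_force: [0.5, 0.1, -0.1]
grip_width: 0.0479
```

move_arm:
  travel:
    - [0, 0, 40]
    - [0, 0, 75]
    - [0, 0, 95]
    - [0, 0, 106]
    - [0, 0, 106]
  twist:
    - [0, 0, 0]
    - [0, 0, 0]
    - [0, 0, 0]
    - [0, 0, 0]
    - [0, 0, 0]
  grip: [0.5, 0.5, 0.5, 0.5, 0.5]

```text
time_s: 28.32
ee_pos: [0.4391, 0.1123, 0.013]
ee_rot: [-179.9, 0.1, 58.0]
ft_force: [0.7, -0.9, -0.5]
grip_width: 0.0475
```

move_arm:
  travel:
    - [0, 0, 0]
    - [0, 0, 0]
    - [0, 0, 0]
    - [0, 0, 0]
    - [0, 0, 0]
  twist:
    - [0, 0, 0]
    - [0, 0, 0]
    - [0, 0, 0]
    - [0, 0, 0]
    - [0, 0, 0]
  grip: [0.3, 0.2, 0.1, 0, 0]
  newtons: 50

```text
time_s: 28.95
ee_pos: [0.4397, 0.1127, 0.0141]
ee_rot: [180.0, -0.0, 57.9]
ft_force: [-0.0, -0.1, 2.5]
grip_width: 0.0157
```

```bash
python3 - <<'E'
from h import *
o=bot.get_obs();print(o["time_s"],o["ee_pos"].round(4),o["ee_rot"].round(2),o["grip_width"],o["ft_force"].round(2))
A=bot.capture("top");S=bot.capture("scene");cv2.imwrite("pics/top11.png",A[:,:,::-1]);cv2.imwrite("pics/scene11.png",S[:,:,::-1])
cv2.imwrite("pics/c11.png",np.hstack([cv2.resize(A[100:250,180:350],(400,350),interpolation=cv2.INTER_CUBIC),cv2.resize(S[170:350,200:380],(400,350),interpolation=cv2.INTER_CUBIC)])[:,:,::-1])
for n,im in(("top",A),("scene",S)):
    for s,c,m in blobs(mask(im,(4,170,90),(17,255,255)),40):
        Q=plane(n,pts(m),.118)[:,:2]
        if np.linalg.norm(Q.mean(0)-[.685,-.07])<.05: r=cv2.minAreaRect(Q.astype(np.float32));print(n," head",np.round(r[0],4),np.round(r[1],4),round(r[2],1))
E
```

```text
28.95 [0.4397 0.1127 0.0141] [ 1.7996e+02 -3.0000e-02  5.7930e+01] 0.015726403464815825 [-0.04 -0.07  2.49]
top  head [ 0.6822 -0.0683] [0.0158 0.0446] 55.8
scene  head [ 0.6799 -0.0676] [0.0176 0.0584] 51.6
```

View pics/c11.png

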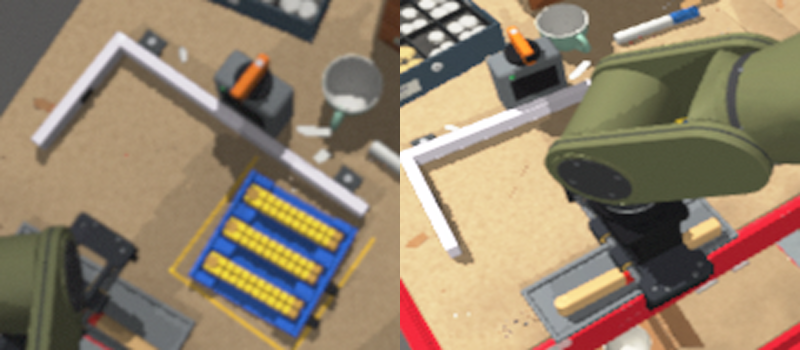

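Three rules are in their slots, the head nose points across the lane, and the stick is gripped. Next I'll lift the stick and press the carrier flat on the fence with its side.

```bash
cat >> plan.py <<'E'
O=np.array([.6487,-.0665]);HD=55.3
gy=np.array([np.cos(np.radians(HD)),np.sin(np.radians(HD))]);gx=np.array([gy[1],-gy[0]])
def W(x,y): return tuple(O+x*gx+y*gy)
def G(p): d=np.asarray(p)[...,:2]-O; return np.stack([d@gx,d@gy],-1)
E
cat >> h.py <<'E'
def carrier(n,rgb,z=.012):
    s,c,mm=max(blobs(cv2.morphologyEx(mask(rgb,(105,150,40),(125,255,255)),cv2.MORPH_CLOSE,np.ones((9,9),np.uint8)),300),key=lambda b:b[0][4])
    q=cv2.approxPolyDP(cv2.convexHull(pts(mm).astype(np.float32)),5,True).reshape(-1,2)
    return plane(n,q,z)[:,:2]
E
python3 - <<'E'
from h import *
from plan import *
A=cv2.imread("pics/top11.png")[:,:,::-1].copy()
X=carrier("top",A);print("carrier G",G(X).round(4).tolist(),G(X.mean(0)).round(4))
plan([(.44,.113,.08,57.9,0,3),(*W(-.194,-.015),.08,HD,0,3),(*W(-.194,-.015),.0125,HD,0,4)])
E
```

```text
carrier G [[-0.0184, -0.1655], [-0.1581, -0.1815], [-0.1705, -0.0438], [-0.0331, -0.0302]] [-0.095  -0.1052]
travel [0.0, 0.0, -66.0] twist z -0.0 grip 0 rows 3
  -> cmd [ 0.44    0.113   0.08   57.8812]
travel [-47.3, 77.7, 0.0] twist z 0.045 grip 0 rows 3
  -> cmd [4.80600e-01 3.16000e-02 8.00000e-02 5.53029e+01]
travel [0.0, 0.0, 67.5] twist z 0.0 grip 0 rows 4
  -> cmd [4.80600e-01 3.16000e-02 1.25000e-02 5.53029e+01]
```

move_arm:
  travel:
    - [0, 0, -15]
    - [0, 0, -35]
    - [0, 0, -55]
    - [0, 0, -66]
    - [0, 0, -66]
  twist:
    - [0, 0, 0]
    - [0, 0, 0]
    - [0, 0, 0]
    - [0, 0, 0]
    - [0, 0, 0]
  grip: [0, 0, 0, 0, 0]

```text
time_s: 29.68
ee_pos: [0.4399, 0.1127, 0.0807]
ee_rot: [179.9, -0.1, 57.9]
ft_force: [0.1, -0.0, -1.2]
grip_width: 0.0153
```

move_arm:
  travel:
    - [-12, 20, 0]
    - [-24, 40, 0]
    - [-36, 60, 0]
    - [-47.3, 77.7, 0]
    - [-47.3, 77.7, 0]
  twist:
    - [0, 0, 0.01]
    - [0, 0, 0.02]
    - [0, 0, 0.03]
    - [0, 0, 0.045]
    - [0, 0, 0.045]
  grip: [0, 0, 0, 0, 0]

```text
time_s: 30.3
ee_pos: [0.4796, 0.0305, 0.0787]
ee_rot: [-179.9, 0.1, 55.2]
ft_force: [-0.1, 0.2, -0.6]
grip_width: 0.0154
```

```bash
cat >> h.py <<'E'
def stick(n,im,z,c0,hd,zr=.012):
    """stick axis heading/centre: bright wood + red pixels near c0; z=height of stick centre"""
    m=mask(im,(8,60,120),(26,220,255))|mask(im,(0,150,90),(7,255,255))|mask(im,(172,150,90),(179,255,255))
    R=mask(im,(0,180,100),(5,255,255))|mask(im,(174,180,100),(179,255,255))
    for s,c,mb in blobs(R,15):
        Q=plane(n,pts(mb),z)[:,:2]
        if np.linalg.norm(Q.mean(0)-c0)<.08: print(n,"red",s[4],np.round(Q.mean(0),4))
E
python3 - <<'E'
from h import *
o=bot.get_obs();print(o["time_s"],o["ee_pos"].round(4),o["ee_rot"].round(2),o["grip_width"],o["ft_force"].round(2))
S=bot.capture("scene");cv2.imwrite("pics/scene12.png",S[:,:,::-1])
t=o["ee_pos"];a=np.radians(o["ee_rot"][2]);u=np.array([np.cos(a),np.sin(a)]);v=np.array([u[1],-u[0]])
# front end of stick: print HSV along predicted axis line at top height
hs=cv2.cvtColor(S,cv2.COLOR_RGB2HSV)
for d in np.arange(.03,.125,.005):
    p=proj("scene",np.r_[t[:2]+u*d,t[2]+.0165])[0];i=np.round(p).astype(int);print(round(d,3),i,hs[i[1],i[0]])
E
```

```text
30.3 [0.4796 0.0305 0.0787] [-1.799e+02  5.000e-02  5.523e+01] 0.015448139770815595 [-0.06  0.17 -0.63]
0.03 [296 261] [ 22  97 251]
0.035 [294 262] [ 22  99 251]
0.04 [292 263] [ 23  98 251]
0.045 [290 264] [ 23  95 251]
0.05 [288 265] [ 23  94 251]
0.055 [286 266] [ 23  95 251]
0.06 [284 267] [ 23  95 251]
0.065 [282 268] [ 23  96 252]
0.07 [280 269] [ 23  97 252]
0.075 [278 270] [ 23  96 252]
0.08 [276 271] [ 23  96 252]
0.085 [274 271] [ 24  91 252]
0.09 [272 272] [ 27  69 254]
0.095 [270 273] [ 24  89 253]
0.1 [268 274] [ 22  89 250]
0.105 [266 275] [ 19  83 237]
0.11 [264 276] [ 19  84 238]
0.115 [262 277] [ 21  82 239]
0.12 [260 278] [ 21  81 239]
```

move_arm:
  travel:
    - [0, 0, 30]
    - [0, 0, 55]
    - [0, 0, 67.5]
    - [0, 0, 67.5]
    - [0, 0, 67.5]
  twist:
    - [0, 0, 0]
    - [0, 0, 0]
    - [0, 0, 0]
    - [0, 0, 0]
    - [0, 0, 0]
  grip: [0, 0, 0, 0, 0]

```text
time_s: 30.98
ee_pos: [0.4807, 0.0315, 0.0131]
ee_rot: [179.9, -0.0, 55.4]
ft_force: [0.4, -0.7, -1.3]
grip_width: 0.0156
```

move_arm:
  travel:
    - [0, 5, 0]
    - [0, 10, 0]
    - [0, 15, 0]
    - [0, 20, 0]
    - [0, 20, 0]
  twist:
    - [0, 0, 0]
    - [0, 0, 0]
    - [0, 0, 0]
    - [0, 0, 0]
    - [0, 0, 0]
  grip: [0, 0, 0, 0, 0]

```text
time_s: 31.6
ee_pos: [0.4966, 0.0199, 0.0121]
ee_rot: [-180.0, -0.0, 55.3]
ft_force: [-0.3, 1.9, -0.5]
grip_width: 0.0157
```

move_arm:
  travel:
    - [0, 4, 0]
    - [0, 8, 0]
    - [0, 12, 0]
    - [0, 15, 0]
    - [0, 15, 0]
  twist:
    - [0, 0, 0]
    - [0, 0, 0]
    - [0, 0, 0]
    - [0, 0, 0]
    - [0, 0, 0]
  grip: [0, 0, 0, 0, 0]

```text
time_s: 32.22
ee_pos: [0.5087, 0.0111, 0.0119]
ee_rot: [-180.0, 0.0, 55.3]
ft_force: [-2.1, 3.1, -1.1]
grip_width: 0.0156
```

```bash
python3 - <<'E'
from h import *
from plan import *
o=bot.get_obs();print(o["time_s"],o["ee_pos"].round(4),o["ee_rot"].round(2),o["grip_width"],o["ft_force"].round(2),"G",G(o["ee_pos"]).round(4),"f",(o["ft_force"][:2]@gx).round(2))
for n in("top","scene"):
    A=bot.capture(n);cv2.imwrite(f"pics/{n}13.png",A[:,:,::-1]);X=carrier(n,A);print(n,len(X),G(X).round(4).tolist(),G(X.mean(0)).round(4))
E
```

```text
32.225 [0.5087 0.0111 0.0119] [-1.7998e+02  2.0000e-02  5.5300e+01] 0.015601032599928248 [-2.06  3.15 -1.11] G [-0.1593 -0.0159] f -3.48
top 4 [[-0.011, -0.1805], [-0.1469, -0.1833], [-0.148, -0.0471], [-0.0116, -0.0453]] [-0.0794 -0.1141]
scene 4 [[-0.1394, -0.1879], [-0.1578, -0.1285], [-0.1018, -0.0988], [-0.0625, -0.1833]] [-0.1154 -0.1496]
```

move_arm:
  travel:
    - [0, 2, 0]
    - [0, 4, 0]
    - [0, 5, 0]
    - [0, 5, 0]
  twist:
    - [0, 0, 0]
    - [0, 0, 0]
    - [0, 0, 0]
    - [0, 0, 0]
  grip: [0, 0, 0, 0]

```text
time_s: 32.83
ee_pos: [0.5129, 0.0084, 0.0121]
ee_rot: [180.0, 0.0, 55.3]
ft_force: [-2.2, 1.2, -0.9]
grip_width: 0.0154
```

move_arm:
  travel:
    - [0, 1, 0]
    - [0, 2, 0]
    - [0, 2, 0]
  twist:
    - [0, 0, 0]
    - [0, 0, 0]
    - [0, 0, 0]
  grip: [0, 0, 0]

```text
time_s: 33.2
ee_pos: [0.5141, 0.0077, 0.012]
ee_rot: [-179.9, 0.0, 55.3]
ft_force: [-4.3, 2.4, -1.4]
grip_width: 0.0156
```

```bash
python3 - <<'E'
from h import *
from plan import *
o=bot.get_obs();print(o["time_s"],o["ee_pos"].round(4),o["ee_rot"].round(2),o["ft_force"].round(2),"G",G(o["ee_pos"]).round(4),"f",(o["ft_force"][:2]@gx).round(2))
n="top";A=bot.capture(n);cv2.imwrite(f"pics/{n}14.png",A[:,:,::-1]);X=carrier(n,A);print(n,len(X),G(X).round(4).tolist(),G(X.mean(0)).round(4))
E
```

```text
33.2 [0.5141 0.0077 0.012 ] [-1.7991e+02  1.0000e-02  5.5300e+01] [-4.25  2.42 -1.35] G [-0.1529 -0.0156] f -4.87
top 4 [[-0.0055, -0.1834], [-0.1447, -0.1818], [-0.142, -0.046], [-0.0038, -0.0464]] [-0.074  -0.1144]
```

move_arm:
  travel:
    - [0, 1, 0]
    - [0, 2, 0]
    - [0, 2, 0]
  twist:
    - [0, 0, 0]
    - [0, 0, 0]
    - [0, 0, 0]
  grip: [0, 0, 0]

```text
time_s: 33.62
ee_pos: [0.5143, 0.0075, 0.0117]
ee_rot: [-179.7, 0.0, 55.3]
ft_force: [-7.5, 6.2, 3.0]
grip_width: 0.0159
```

move_arm:
  travel:
    - [0, 1, 0]
    - [0, 2, 0]
    - [0, 2, 0]
  twist:
    - [0, 0, 0]
    - [0, 0, 0]
    - [0, 0, 0]
  grip: [0, 0, 0]

```text
time_s: 34.0
ee_pos: [0.5144, 0.0075, 0.0114]
ee_rot: [-179.4, 0.1, 55.2]
ft_force: [-12.9, 10.3, 5.6]
grip_width: 0.0159
```

move_arm:
  travel:
    - [0, -8, 0]
    - [0, -16, 0]
    - [0, -26, 0]
    - [0, -26, 0]
  twist:
    - [0, 0, 0]
    - [0, 0, 0]
    - [0, 0, 0]
    - [0, 0, 0]
  grip: [0, 0, 0, 0]

```text
time_s: 34.5
ee_pos: [0.4962, 0.0201, 0.0123]
ee_rot: [180.0, -0.0, 55.4]
ft_force: [0.6, -0.4, -0.5]
grip_width: 0.0157
```

move_arm:
  travel:
    - [0, 0, -20]
    - [0, 0, -45]
    - [0, 0, -67.5]
    - [0, 0, -67.5]
  twist:
    - [0, 0, 0]
    - [0, 0, 0]
    - [0, 0, 0]
    - [0, 0, 0]
  grip: [0, 0, 0, 0]

```text
time_s: 35.0
ee_pos: [0.4986, 0.0196, 0.082]
ee_rot: [179.7, -0.2, 55.3]
ft_force: [0.5, -0.6, -2.0]
grip_width: 0.0157
```

```bash
python3 - <<'E'
from h import *
from plan import *
o=bot.get_obs();print(o["time_s"],o["ee_pos"].round(4),o["grip_width"])
for n in("top","scene"):
    A=bot.capture(n);cv2.imwrite(f"pics/{n}15.png",A[:,:,::-1]);X=carrier(n,A);print(n,len(X),G(X).round(4).tolist(),G(X.mean(0)).round(4))
    for s,c,m in blobs(mask(A,(0,0,0),(179,255,55)),4):
        g=G(plane(n,c,.014)[0])
        if -.16<g[0]<0 and -.23<g[1]<-.16:
            q=G(plane(n,pts(m),.014));print(n,"lug",s[4],g.round(4),q.min(0).round(4),q.max(0).round(4))
    y=mask(A,(20,120,100),(34,255,255))
    for s,c,m in blobs(y,80):
        P=G(plane(n,pts(m),.022))
        if -.16<P.mean(0)[0]<0 and -.2<P.mean(0)[1]<0: r=cv2.minAreaRect(P.astype(np.float32));print("rule",np.round(r[0],4),np.round(r[1],3),round(r[2],1))
E
```

```text
35.0 [0.4986 0.0196 0.082 ] 0.015672816526787665
top 4 [[-0.0055, -0.1834], [-0.1447, -0.1818], [-0.142, -0.046], [-0.0038, -0.0464]] [-0.074  -0.1144]
top lug 14 [-0.0792 -0.1936] [-0.0835 -0.1985] [-0.0746 -0.1888]
top lug 10 [-0.123  -0.1934] [-0.1263 -0.1984] [-0.1191 -0.1893]
rule [-0.0888 -0.024 ] [0.007 0.146] 89.7
rule [-0.028  -0.1106] [0.113 0.023] 89.1
rule [-0.0739 -0.1084] [0.112 0.022] 88.9
rule [-0.1192 -0.1103] [0.113 0.022] 89.3
scene 5 [[-0.1522, -0.1765], [-0.1482, -0.1124], [-0.09, -0.1054], [-0.0454, -0.1405], [-0.0343, -0.1869]] [-0.094  -0.1443]
scene lug 17 [-0.0799 -0.1949] [-0.091 -0.2  ] [-0.0712 -0.1908]
scene lug 17 [-0.1225 -0.1945] [-0.132  -0.2001] [-0.1147 -0.1902]
rule [-0.0347 -0.1465] [0.04  0.033] 59.0
rule [-0.077  -0.1387] [0.064 0.035] 85.8
rule [-0.1214 -0.1341] [0.076 0.031] 89.0
```

```bash
python3 - <<'E'
from plan import *
json.dump([*W(-.174,-.015),.08,55.3],open(F,"w"))
plan([(*W(-.1,-.325),.08,HD,0,5),(*W(-.1,-.325),.0125,HD,0,4)])
E
```

```text
travel [-155.0, 37.0, 0.0] twist z -0.0 grip 0 rows 4
travel [-155.0, 37.0, 0.0] twist z -0.0 grip 0 rows 4
  -> cmd [ 0.3815 -0.2768  0.08   55.3   ]
travel [0.0, -0.0, 67.5] twist z -0.0 grip 0 rows 4
  -> cmd [ 3.815e-01 -2.768e-01  1.250e-02  5.530e+01]
```

move_arm:
  travel:
    - [-38, 9, 0]
    - [-77, 18, 0]
    - [-116, 28, 0]
    - [-155, 37, 0]
    - [-155, 37, 0]
  twist:
    - [0, 0, 0]
    - [0, 0, 0]
    - [0, 0, 0]
    - [0, 0, 0]
    - [0, 0, 0]
  grip: [0, 0, 0, 0, 0]

```text
time_s: 35.72
ee_pos: [0.4372, -0.13, 0.0781]
ee_rot: [-179.9, 0.0, 55.1]
ft_force: [0.2, 1.4, -1.3]
grip_width: 0.0159
```

move_arm:
  travel:
    - [-38, 9, 0]
    - [-77, 18, 0]
    - [-116, 28, 0]
    - [-155, 37, 0]
    - [-155, 37, 0]
  twist:
    - [0, 0, 0]
    - [0, 0, 0]
    - [0, 0, 0]
    - [0, 0, 0]
    - [0, 0, 0]
  grip: [0, 0, 0, 0, 0]

```text
time_s: 36.35
ee_pos: [0.3805, -0.278, 0.0788]
ee_rot: [-179.9, -0.0, 55.2]
ft_force: [-0.2, 0.4, -1.2]
grip_width: 0.0157
```

move_arm:
  travel:
    - [0, 0, 30]
    - [0, 0, 55]
    - [0, 0, 67.5]
    - [0, 0, 67.5]
    - [0, 0, 67.5]
  twist:
    - [0, 0, 0]
    - [0, 0, 0]
    - [0, 0, 0]
    - [0, 0, 0]
    - [0, 0, 0]
  grip: [0, 0, 0, 0, 0]

```text
time_s: 36.98
ee_pos: [0.3842, -0.2768, 0.0165]
ee_rot: [179.9, -0.1, 55.5]
ft_force: [-3.2, 8.4, 24.8]
grip_width: 0.0158
```

```bash
python3 - <<'E'
from h import *
from plan import *
o=bot.get_obs();print(o["time_s"],o["ee_pos"].round(4),o["grip_width"],"G",G(o["ee_pos"]).round(4))
for n in("scene","top"):
    S=bot.capture(n);cv2.imwrite(f"pics/{n}16.png",S[:,:,::-1]);hs=cv2.cvtColor(S,cv2.COLOR_RGB2HSV)
    t=o["ee_pos"];a=np.radians(o["ee_rot"][2]);u=np.array([np.cos(a),np.sin(a)]);v=np.array([u[1],-u[0]])
    for d in(.05,.07,.09,.095,.1,.105,.11):
        L=[]
        for w in np.arange(-.014,.0145,.004):
            i=np.round(proj(n,np.r_[t[:2]+u*d+v*w,.0285])[0]).astype(int);L.append(tuple(int(q) for q in hs[i[1],i[0]]))
        print(n,d,L)
E
```

```text
36.975 [ 0.3842 -0.2768  0.0165] 0.015806347351282956 G [-0.0978 -0.3235]
scene 0.05 [(17, 118, 128), (17, 117, 152), (19, 112, 237), (21, 106, 244), (20, 106, 242), (19, 103, 235), (17, 95, 218), (17, 92, 209)]
scene 0.07 [(17, 114, 128), (17, 116, 173), (21, 109, 242), (21, 108, 244), (20, 102, 237), (17, 94, 220), (17, 90, 210), (17, 91, 208)]
scene 0.09 [(17, 113, 131), (17, 118, 217), (23, 97, 251), (22, 101, 249), (20, 103, 237), (17, 95, 217), (17, 89, 213), (17, 89, 211)]
scene 0.095 [(18, 115, 135), (18, 114, 226), (22, 100, 249), (22, 99, 249), (22, 102, 246), (18, 95, 221), (17, 91, 211), (17, 91, 212)]
scene 0.1 [(18, 114, 146), (18, 113, 230), (22, 100, 249), (21, 102, 243), (21, 102, 243), (17, 93, 217), (17, 90, 212), (17, 90, 212)]
scene 0.105 [(17, 116, 143), (17, 105, 175), (17, 111, 206), (17, 96, 215), (18, 89, 209), (17, 89, 214), (17, 90, 213), (17, 90, 212)]
scene 0.11 [(18, 104, 177), (17, 96, 208), (17, 94, 206), (17, 91, 207), (17, 92, 208), (17, 93, 209), (17, 91, 211), (17, 92, 209)]
top 0.05 [(18, 74, 89), (17, 87, 88), (17, 110, 174), (17, 110, 188), (18
[... 151 characters left out ...]
 96, 160), (17, 88, 148), (17, 84, 148)]
top 0.09 [(17, 85, 87), (17, 104, 113), (17, 112, 185), (18, 112, 202), (17, 111, 193), (17, 105, 179), (17, 88, 150), (17, 81, 151)]
top 0.095 [(17, 83, 111), (17, 86, 121), (17, 108, 184), (17, 113, 199), (18, 111, 193), (17, 101, 169), (17, 87, 146), (17, 86, 148)]
top 0.1 [(17, 83, 151), (17, 83, 144), (17, 96, 151), (17, 105, 175), (17, 92, 152), (17, 87, 152), (16, 87, 147), (17, 86, 148)]
top 0.105 [(17, 87, 147), (17, 81, 148), (17, 83, 148), (18, 86, 146), (16, 86, 146), (17, 87, 147), (18, 83, 148), (17, 84, 148)]
top 0.11 [(17, 84, 148), (17, 84, 149), (18, 83, 150), (17, 85, 150), (18, 83, 148), (17, 87, 147), (17, 85, 153), (18, 84, 154)]
```

Fz rose to 25 N with the TCP 4 mm too high. The stick has slid down in the grip, apparently the expected slackening. It now rests on the table, so I'll relieve the load and re-grip it.

move_arm:
  travel:
    - [0, 0, -4]
    - [0, 0, -4]
    - [0, 0, -4]
    - [0, 0, -4]
  twist:
    - [0, 0, 0]
    - [0, 0, 0]
    - [0, 0, 0]
    - [0, 0, 0]
  grip: [0, 0, 0, 0]

```text
time_s: 37.58
ee_pos: [0.3824, -0.2768, 0.0171]
ee_rot: [179.9, -0.1, 55.4]
ft_force: [2.2, 2.8, 9.0]
grip_width: 0.0158
```

move_arm:
  travel:
    - [0, 0, 0]
    - [0, 0, 0]
    - [0, 0, 0]
    - [0, 0, 7]
    - [0, 0, 7]
  twist:
    - [0, 0, 0]
    - [0, 0, 0]
    - [0, 0, 0]
    - [0, 0, 0]
    - [0, 0, 0]
  grip: [0.28, 0.28, 0.28, 0.28, 0.28]

```text
time_s: 38.2
ee_pos: [0.3803, -0.2766, 0.0081]
ee_rot: [-179.9, -0.0, 55.3]
ft_force: [1.1, -0.0, -0.4]
grip_width: 0.0268
```

move_arm:
  travel:
    - [0, 0, 0]
    - [0, 0, 0]
    - [0, 0, 0]
    - [0, 0, 0]
    - [0, 0, 0]
  twist:
    - [0, 0, 0]
    - [0, 0, 0]
    - [0, 0, 0]
    - [0, 0, 0]
    - [0, 0, 0]
  grip: [0.28, 0.1, 0, 0, 0]
  newtons: 55

```text
time_s: 38.83
ee_pos: [0.3811, -0.2773, 0.0093]
ee_rot: [180.0, 0.0, 55.3]
ft_force: [0.3, -0.0, 1.3]
grip_width: 0.0155
```

move_arm:
  travel:
    - [0, 0, -1]
    - [0, 0, -2]
    - [0, 0, -2]
  twist:
    - [0, 0, 0]
    - [0, 0, 0]
    - [0, 0, 0]
  grip: [0, 0, 0]

```text
time_s: 39.2
ee_pos: [0.3809, -0.2771, 0.0111]
ee_rot: [-180.0, -0.0, 55.3]
ft_force: [0.5, 0.2, -1.4]
grip_width: 0.0159
```

```bash
python3 - <<'E'
from h import *
from plan import *
o=bot.get_obs();print(o["time_s"],o["ee_pos"].round(4),o["ee_rot"],o["grip_width"],"G",G(o["ee_pos"]).round(4))
for n in("scene","top"):
    S=bot.capture(n);cv2.imwrite(f"pics/{n}17.png",S[:,:,::-1]);hs=cv2.cvtColor(S,cv2.COLOR_RGB2HSV)
    t=o["ee_pos"];a=np.radians(o["ee_rot"][2]);u=np.array([np.cos(a),np.sin(a)]);v=np.array([u[1],-u[0]])
    for d in(.05,.09,.1,.105):
        L=[]
        for w in np.arange(-.014,.0145,.004):
            i=np.round(proj(n,np.r_[t[:2]+u*d+v*w,.028])[0]).astype(int);L.append(int(hs[i[1],i[0]][2]))
        print(n,d,L)
    R=mask(S,(0,180,100),(5,255,255))
    for s,c,mb in blobs(R,6):
        Q=G(plane(n,c,.02)[0])
        if np.linalg.norm(Q-[-.1,-.325])<.06: print(n,"red",s,Q.round(4))
    X=carrier(n,S);print(G(X).round(4).tolist())
cv2.imwrite("pics/c17.png",cv2.resize(cv2.imread("pics/scene17.png")[150:290,270:450],None,fx=4,fy=4,interpolation=cv2.INTER_CUBIC))
E
```

```text
39.2 [ 0.3809 -0.2771  0.0111] [-1.79985225e+02 -2.04913400e-03  5.53411124e+01] 0.01591130032578492 G [-0.1003 -0.3256]
scene 0.05 [155, 127, 156, 237, 244, 241, 228, 211]
scene 0.09 [128, 160, 252, 254, 250, 250, 218, 213]
scene 0.1 [138, 137, 212, 241, 248, 231, 211, 211]
scene 0.105 [136, 149, 149, 187, 212, 210, 211, 213]
scene red [380 195   6  11  39] [-0.0961 -0.3166]
[[-0.1522, -0.1765], [-0.1498, -0.0416], [0.001, -0.0492], [-0.0036, -0.1881]]
top 0.05 [84, 87, 123, 187, 186, 182, 157, 151]
top 0.09 [87, 94, 165, 205, 199, 175, 156, 148]
top 0.1 [150, 146, 149, 183, 183, 155, 146, 146]
top 0.105 [151, 148, 149, 144, 148, 147, 148, 148]
[[-0.0055, -0.1834], [-0.1447, -0.1818], [-0.142, -0.046], [-0.0038, -0.0464]]
```

move_arm:
  travel:
    - [10, 0, 0]
    - [20, 0, 0]
    - [28, 0, 0]
    - [34, 0, 0]
    - [34, 0, 0]
  twist:
    - [0, 0, 0]
    - [0, 0, 0]
    - [0, 0, 0]
    - [0, 0, 0]
    - [0, 0, 0]
  grip: [0, 0, 0, 0, 0]

```text
time_s: 39.92
ee_pos: [0.4006, -0.2488, 0.0111]
ee_rot: [-180.0, 0.0, 55.4]
ft_force: [0.1, 0.6, -0.4]
grip_width: 0.0157
```

move_arm:
  travel:
    - [0, 2, 0]
    - [0, 4, 0]
    - [0, 6, 0]
    - [0, 7, 0]
    - [0, 7, 0]
  twist:
    - [0, 0, 0]
    - [0, 0, 0]
    - [0, 0, 0]
    - [0, 0, 0]
    - [0, 0, 0]
  grip: [0, 0, 0, 0, 0]

```text
time_s: 40.55
ee_pos: [0.4061, -0.2533, 0.0111]
ee_rot: [-180.0, 0.0, 55.3]
ft_force: [-0.4, -0.3, -1.7]
grip_width: 0.0153
```

move_arm:
  travel:
    - [2, 0, 0]
    - [4, 0, 0]
    - [6, 0, 0]
    - [8, 0, 0]
    - [8, 0, 0]
  twist:
    - [0, 0, 0]
    - [0, 0, 0]
    - [0, 0, 0]
    - [0, 0, 0]
    - [0, 0, 0]
  grip: [0, 0, 0, 0, 0]

```text
time_s: 41.18
ee_pos: [0.4102, -0.247, 0.0112]
ee_rot: [-180.0, 0.1, 55.4]
ft_force: [-3.8, -3.9, -0.9]
grip_width: 0.0155
```

```bash
cat > st.py <<'E'
from h import *
from plan import *
import sys
o=bot.get_obs();f=o["ft_force"][:2];print(o["time_s"],o["ee_pos"].round(4),o["ee_rot"].round(1),round(float(o["grip_width"]),4),"G",G(o["ee_pos"]).round(4),"f gx,gy",(f@gx).round(2),(f@gy).round(2))
for n in("top","scene"):
    A=bot.capture(n);cv2.imwrite(f"pics/{n}{sys.argv[1]}.png",A[:,:,::-1]);X=carrier(n,A);print(n,G(X).round(4).tolist(),G(X.mean(0)).round(4))
E
python3 st.py 18
```

```text
41.175 [ 0.4102 -0.247   0.0112] [-1.80e+02  1.00e-01  5.54e+01] 0.0155 G [-0.0933 -0.2842] f gx,gy -0.91 -5.32
top [[-0.0048, -0.1795], [-0.1463, -0.1796], [-0.1414, -0.0422], [-0.0054, -0.0442]] [-0.0745 -0.1114]
scene [[-0.1466, -0.1801], [-0.1498, -0.0416], [0.0024, -0.0468], [-0.0021, -0.1856]] [-0.074  -0.1135]
```

move_arm:
  travel:
    - [0, 1, 0]
    - [0, 2, 0]
    - [3, 2, 0]
    - [6, 2, 0]
    - [9, 2, 0]
  twist:
    - [0, 0, 0]
    - [0, 0, 0]
    - [0, 0, 0]
    - [0, 0, 0]
    - [0, 0, 0]
  grip: [0, 0, 0, 0, 0]

```text
time_s: 41.9
ee_pos: [0.4173, -0.2401, 0.0109]
ee_rot: [-180.0, 0.0, 55.3]
ft_force: [-2.7, -2.8, -2.7]
grip_width: 0.0164
```

move_arm:
  travel:
    - [4, 0, 0]
    - [8, 0, 0]
    - [12, 0, 0]
    - [16, 0, 0]
    - [20, 0, 0]
  twist:
    - [0, 0, 0]
    - [0, 0, 0]
    - [0, 0, 0]
    - [0, 0, 0]
    - [0, 0, 0]
  grip: [0, 0, 0, 0, 0]

```text
time_s: 42.52
ee_pos: [0.4289, -0.2236, 0.0111]
ee_rot: [-180.0, -0.0, 55.3]
ft_force: [-2.2, -1.6, -2.0]
grip_width: 0.0156
```

```bash
python3 st.py 19
```

```text
42.525 [ 0.4289 -0.2236  0.0111] [-180.    -0.    55.3] 0.0156 G [-0.0913 -0.2543] f gx,gy -0.85 -2.58
top [[-0.004, -0.152], [-0.1435, -0.1511], [-0.1424, -0.0126], [-0.0062, -0.0139]] [-0.0741 -0.0824]
scene [[-0.1495, -0.1462], [-0.1498, -0.0121], [0.0041, -0.0162], [0.003, -0.1546]] [-0.0731 -0.0823]
```

move_arm:
  travel:
    - [4, 1, 0]
    - [8, 2, 0]
    - [12, 2, 0]
    - [16, 2, 0]
    - [20, 2, 0]
  twist:
    - [0, 0, 0]
    - [0, 0, 0]
    - [0, 0, 0]
    - [0, 0, 0]
    - [0, 0, 0]
  grip: [0, 0, 0, 0, 0]

```text
time_s: 43.25
ee_pos: [0.4412, -0.2088, 0.0112]
ee_rot: [-179.9, 0.1, 55.4]
ft_force: [-6.4, -4.4, 0.5]
grip_width: 0.0155
```

move_arm:
  travel:
    - [4, 0, 0]
    - [8, 0, 0]
    - [12, 0, 0]
    - [16, 0, 0]
    - [20, 0, 0]
  twist:
    - [0, 0, 0]
    - [0, 0, 0]
    - [0, 0, 0]
    - [0, 0, 0]
    - [0, 0, 0]
  grip: [0, 0, 0, 0, 0]

```text
time_s: 43.88
ee_pos: [0.4525, -0.1924, 0.0112]
ee_rot: [-179.9, 0.1, 55.4]
ft_force: [-7.1, -4.5, 0.8]
grip_width: 0.0158
```

```bash
python3 st.py 20
```

```text
43.875 [ 0.4525 -0.1924  0.0112] [-1.799e+02  1.000e-01  5.540e+01] 0.0158 G [-0.0896 -0.2152] f gx,gy -3.25 -7.72
top [[-0.0028, -0.1105], [-0.1412, -0.1126], [-0.1422, 0.0249], [-0.0034, 0.026]] [-0.0724 -0.043 ]
scene [[-0.1496, -0.1085], [-0.1473, 0.027], [0.0035, 0.024], [0.001, -0.1137]] [-0.0731 -0.0428]
```

move_arm:
  travel:
    - [5, 0, 0]
    - [10, 0, 0]
    - [15, 0, 0]
    - [20, 0, 0]
    - [25, 0, 0]
  twist:
    - [0, 0, 0]
    - [0, 0, 0]
    - [0, 0, 0]
    - [0, 0, 0]
    - [0, 0, 0]
  grip: [0, 0, 0, 0, 0]

```text
time_s: 44.6
ee_pos: [0.4668, -0.1718, 0.0112]
ee_rot: [-179.9, 0.1, 55.4]
ft_force: [-6.4, -4.5, 1.1]
grip_width: 0.0154
```

move_arm:
  travel:
    - [5, 0, 0]
    - [10, 0, 0]
    - [15, 0, 0]
    - [20, 0, 0]
    - [25, 0, 0]
  twist:
    - [0, 0, 0]
    - [0, 0, 0]
    - [0, 0, 0]
    - [0, 0, 0]
    - [0, 0, 0]
  grip: [0, 0, 0, 0, 0]

```text
time_s: 45.22
ee_pos: [0.481, -0.1512, 0.0112]
ee_rot: [-179.9, 0.1, 55.4]
ft_force: [-6.0, -3.8, 0.8]
grip_width: 0.0156
```

```bash
python3 st.py 21
```

```text
45.225 [ 0.481  -0.1512  0.0112] [-1.799e+02  1.000e-01  5.540e+01] 0.0156 G [-0.0897 -0.1651] f gx,gy -2.77 -6.58
top [[-0.0028, -0.0526], [-0.1429, -0.0635], [-0.1418, 0.0765], [-0.0064, 0.0792]] [-0.0735  0.0099]
scene [[-0.1484, -0.0573], [-0.1475, 0.0776], [0.0024, 0.0753], [0.0002, -0.0647]] [-0.0733  0.0077]
```

move_arm:
  travel:
    - [5, 0, 0]
    - [10, 0, 0]
    - [15, 0, 0]
    - [20, 0, 0]
    - [25, 0, 0]
  twist:
    - [0, 0, 0]
    - [0, 0, 0]
    - [0, 0, 0]
    - [0, 0, 0]
    - [0, 0, 0]
  grip: [0, 0, 0, 0, 0]

```text
time_s: 45.95
ee_pos: [0.4952, -0.1306, 0.0112]
ee_rot: [-179.9, 0.1, 55.4]
ft_force: [-5.7, -4.3, 1.2]
grip_width: 0.0159
```

move_arm:
  travel:
    - [5, 0, 0]
    - [10, 0, 0]
    - [15, 0, 0]
    - [20, 0, 0]
    - [25, 0, 0]
  twist:
    - [0, 0, 0]
    - [0, 0, 0]
    - [0, 0, 0]
    - [0, 0, 0]
    - [0, 0, 0]
  grip: [0, 0, 0, 0, 0]

```text
time_s: 46.58
ee_pos: [0.5093, -0.11, 0.0112]
ee_rot: [-179.9, 0.1, 55.4]
ft_force: [-5.2, -4.8, 0.7]
grip_width: 0.0155
```

```bash
python3 st.py 22
```

```text
46.575 [ 0.5093 -0.11    0.0112] [-1.799e+02  1.000e-01  5.540e+01] 0.0155 G [-0.0898 -0.1151] f gx,gy -1.58 -6.93
top [[-0.0045, 0.008], [-0.1406, -0.001], [-0.1419, 0.1245], [-0.0022, 0.1277]] [-0.0723  0.0648]
scene [[-0.1499, -0.0063], [-0.1477, 0.1265], [0.0027, 0.1273], [0.0023, -0.0123]] [-0.0731  0.0588]
```

move_arm:
  travel:
    - [5, 0.5, 0]
    - [10, 1, 0]
    - [15, 1, 0]
    - [20, 1, 0]
    - [25, 1, 0]
  twist:
    - [0, 0, 0]
    - [0, 0, 0]
    - [0, 0, 0]
    - [0, 0, 0]
    - [0, 0, 0]
  grip: [0, 0, 0, 0, 0]

```text
time_s: 47.3
ee_pos: [0.5234, -0.0902, 0.0111]
ee_rot: [-179.8, 0.2, 55.4]
ft_force: [-9.8, -7.0, 3.8]
grip_width: 0.0159
```

move_arm:
  travel:
    - [5, 0, 0]
    - [10, 0, 0]
    - [15, 0, 0]
    - [20, 0, 0]
    - [25, 0, 0]
  twist:
    - [0, 0, 0]
    - [0, 0, 0]
    - [0, 0, 0]
    - [0, 0, 0]
    - [0, 0, 0]
  grip: [0, 0, 0, 0, 0]

```text
time_s: 47.92
ee_pos: [0.5376, -0.0697, 0.0111]
ee_rot: [-179.8, 0.2, 55.4]
ft_force: [-9.6, -6.0, 3.9]
grip_width: 0.0154
```

move_arm:
  travel:
    - [2, 0, 0]
    - [4, 0, 0]
    - [6, 0, 0]
    - [8, 0, 0]
    - [8, 0, 0]
  twist:
    - [0, 0, 0]
    - [0, 0, 0]
    - [0, 0, 0]
    - [0, 0, 0]
    - [0, 0, 0]
  grip: [0, 0, 0, 0, 0]

```text
time_s: 48.55
ee_pos: [0.5422, -0.063, 0.011]
ee_rot: [-179.8, 0.2, 55.4]
ft_force: [-8.3, -6.1, 3.8]
grip_width: 0.0159
```

```bash
python3 st.py 23
```

```text
48.55 [ 0.5422 -0.063   0.011 ] [-179.8    0.2   55.4] 0.0159 G [-0.0896 -0.0577] f gx,gy -3.3 -9.75
top [[-0.0036, 0.0605], [-0.1411, 0.0804], [-0.144, 0.1851], [-0.0046, 0.1855]] [-0.0733  0.1279]
scene [[-0.1487, 0.0475], [-0.1479, 0.1843], [0.0027, 0.1834], [0.004, 0.0449]] [-0.0725  0.115 ]
```

Only a few millimetres remain, so I'll go slowly to the stop.

move_arm:
  travel:
    - [1, 0, 0]
    - [2, 0, 0]
    - [3, 0, 0]
    - [3, 0, 0]
  twist:
    - [0, 0, 0]
    - [0, 0, 0]
    - [0, 0, 0]
    - [0, 0, 0]
  grip: [0, 0, 0, 0]

```text
time_s: 49.15
ee_pos: [0.5429, -0.0621, 0.0111]
ee_rot: [-179.8, 0.4, 55.4]
ft_force: [-13.7, -11.0, 6.1]
grip_width: 0.0161
```

move_arm:
  travel:
    - [1, 0, 0]
    - [2, 0, 0]
    - [2, 0, 0]
  twist:
    - [0, 0, 0]
    - [0, 0, 0]
    - [0, 0, 0]
  grip: [0, 0, 0]

```text
time_s: 49.52
ee_pos: [0.5431, -0.0618, 0.0109]
ee_rot: [-179.7, 0.6, 55.5]
ft_force: [-15.9, -17.2, 7.3]
grip_width: 0.0159
```

move_arm:
  travel:
    - [1, 0, 0]
    - [2, 0, 0]
    - [2, 0, 0]
  twist:
    - [0, 0, 0]
    - [0, 0, 0]
    - [0, 0, 0]
  grip: [0, 0, 0]

```text
time_s: 49.9
ee_pos: [0.5434, -0.0613, 0.0106]
ee_rot: [-179.7, 0.7, 55.5]
ft_force: [-18.2, -21.1, 8.3]
grip_width: 0.0155
```

```bash
python3 st.py 24
```

```text
49.9 [ 0.5434 -0.0613  0.0106] [-179.7    0.7   55.5] 0.0155 G [-0.0896 -0.0557] f gx,gy -3.01 -27.7
top [[-0.0029, 0.0645], [-0.1421, 0.0865], [-0.144, 0.1851], [-0.0062, 0.1877]] [-0.0738  0.1309]
scene [[-0.1487, 0.0475], [-0.1479, 0.1843], [0.0027, 0.1834], [0.004, 0.0449]] [-0.0725  0.115 ]
```

```bash
python3 - <<'E'
from plan import *
json.dump([*W(-.092,-.109),.0115,55.3],open(F,"w"))
plan([(*W(-.092,-.109),.1,HD,0,3),(.45,.106,.1,60,0,1),(.45,.106,.0145,60,0,5)])
E
```

```text
travel [0.0, 0.0, -88.5] twist z -0.0 grip 0 rows 3
  -> cmd [ 0.511  -0.1037  0.1    55.3   ]
travel [137.7, -169.6, -0.0] twist z -0.082 grip 0 rows 5
  -> cmd [ 0.45    0.106   0.1    59.9983]
travel [0.0, 0.0, 85.5] twist z -0.0 grip 0 rows 5
  -> cmd [4.50000e-01 1.06000e-01 1.45000e-02 5.99983e+01]
```

move_arm:
  travel:
    - [-4, -3, 0]
    - [-6, -4, 0]
    - [-20, -4, 0]
    - [-40, -4, 0]
    - [-60, -4, 0]
  twist:
    - [0, 0, 0]
    - [0, 0, 0]
    - [0, 0, 0]
    - [0, 0, 0]
    - [0, 0, 0]
  grip: [0, 0, 0, 0, 0]

```text
time_s: 50.62
ee_pos: [0.5098, -0.105, 0.0113]
ee_rot: [180.0, -0.0, 55.3]
ft_force: [0.4, 1.2, -1.0]
grip_width: 0.0158
```

move_arm:
  travel:
    - [0, 0, -20]
    - [0, 0, -45]
    - [0, 0, -70]
    - [0, 0, -88.5]
    - [0, 0, -88.5]
  twist:
    - [0, 0, 0]
    - [0, 0, 0]
    - [0, 0, 0]
    - [0, 0, 0]
    - [0, 0, 0]
  grip: [0, 0, 0, 0, 0]

```text
time_s: 51.25
ee_pos: [0.5114, -0.1048, 0.1014]
ee_rot: [179.8, -0.1, 55.3]
ft_force: [-0.1, -0.2, -1.9]
grip_width: 0.0156
```

```bash
python3 st.py 25
```

```text
51.25 [ 0.5114 -0.1048  0.1014] [ 1.798e+02 -1.000e-01  5.530e+01] 0.0156 G [-0.0911 -0.1097] f gx,gy 0.05 -0.25
top [[-0.0029, 0.0645], [-0.1429, 0.0448], [-0.144, 0.1851], [-0.0062, 0.1877]] [-0.074   0.1205]
scene [[-0.1487, 0.0475], [-0.1479, 0.1843], [0.0027, 0.1834], [0.004, 0.0449]] [-0.0725  0.115 ]
```

move_arm:
  travel:
    - [14, -17, 0]
    - [34, -42, 0]
    - [54, -67, 0]
    - [75, -92, 0]
    - [96, -118, 0]
  twist:
    - [0, 0, 0]
    - [0, 0, -0.02]
    - [0, 0, -0.03]
    - [0, 0, -0.04]
    - [0, 0, -0.05]
  grip: [0, 0, 0, 0, 0]

```text
time_s: 51.98
ee_pos: [0.4662, 0.0439, 0.0983]
ee_rot: [-179.9, 0.0, 58.2]
ft_force: [-0.0, 0.6, -1.2]
grip_width: 0.0157
```

```bash
python3 - <<'E'
from plan import *
c=json.load(open(F))
a=np.radians(55.3);p=np.array(W(-.092,-.109))+.096*np.array([np.cos(a),np.sin(a)])-.118*np.array([np.sin(a),-np.cos(a)])
json.dump([*p,.1,55.3+np.degrees(.05)],open(F,"w"));plan([(.45,.106,.1,60,0,1)])
E
```

```text
travel [44.2, -49.4, 0.0] twist z -0.032 grip 0 rows 2
  -> cmd [ 0.45    0.106   0.1    59.9983]
```

Now I'll lower the stick onto the tray floor, watching the force in case it has slipped again.

move_arm:
  travel:
    - [15, -17, 0]
    - [30, -34, 0]
    - [44.2, -49.4, 0]
    - [44.2, -49.4, 0]
  twist:
    - [0, 0, -0.01]
    - [0, 0, -0.02]
    - [0, 0, -0.032]
    - [0, 0, -0.032]
  grip: [0, 0, 0, 0]

```text
time_s: 52.48
ee_pos: [0.4476, 0.107, 0.0984]
ee_rot: [-179.9, 0.1, 60.2]
ft_force: [0.3, -0.4, -0.3]
grip_width: 0.0157
```

move_arm:
  travel:
    - [0, 0, 25]
    - [0, 0, 45]
    - [0, 0, 60]
    - [0, 0, 70]
    - [0, 0, 77]
  twist:
    - [0, 0, 0]
    - [0, 0, 0]
    - [0, 0, 0]
    - [0, 0, 0]
    - [0, 0, 0]
  grip: [0, 0, 0, 0, 0]

```text
time_s: 53.1
ee_pos: [0.4493, 0.1055, 0.0222]
ee_rot: [-180.0, 0.0, 60.0]
ft_force: [-0.0, -0.7, -0.6]
grip_width: 0.0156
```

move_arm:
  travel:
    - [0, 0, 3]
    - [0, 0, 6]
    - [0, 0, 8.5]
    - [0, 0, 8.5]
  twist:
    - [0, 0, 0]
    - [0, 0, 0]
    - [0, 0, 0]
    - [0, 0, 0]
  grip: [0, 0, 0, 0]

```text
time_s: 53.6
ee_pos: [0.4493, 0.1056, 0.0142]
ee_rot: [-180.0, 0.0, 60.0]
ft_force: [0.1, -0.1, -1.4]
grip_width: 0.0157
```

```bash
python3 - <<'E'
from h import *
o=bot.get_obs();print(o["time_s"],o["ee_pos"].round(4),o["ee_rot"].round(1),o["ft_force"].round(1))
t=o["ee_pos"];a=np.radians(o["ee_rot"][2]);u=np.array([np.cos(a),np.sin(a)]);v=np.array([u[1],-u[0]])
S=bot.capture("scene");cv2.imwrite("pics/scene26.png",S[:,:,::-1]);hs=cv2.cvtColor(S,cv2.COLOR_RGB2HSV)
for d in(-.1,-.09,-.08,.08,.09,.1,.105,.11):
    print(d,[tuple(int(q) for q in hs[i[1],i[0]][1:]) for i in [np.round(proj("scene",np.r_[t[:2]+u*d+v*w,.031])[0]).astype(int) for w in np.arange(-.016,.017,.004)]])
E
```

```text
53.6 [0.4493 0.1056 0.0142] [-180.    0.   60.] [ 0.1 -0.1 -1.4]
-0.1 [(7, 156), (11, 159), (11, 159), (29, 158), (105, 207), (111, 240), (102, 245), (95, 242), (22, 162)]
-0.09 [(12, 150), (40, 154), (118, 158), (116, 167), (116, 226), (99, 251), (98, 251), (97, 246), (22, 161)]
-0.08 [(16, 95), (42, 156), (117, 159), (117, 168), (115, 229), (98, 250), (97, 251), (89, 231), (12, 148)]
0.08 [(110, 158), (117, 166), (118, 186), (104, 247), (95, 252), (97, 251), (20, 163), (12, 150), (14, 150)]
0.09 [(108, 158), (116, 167), (116, 227), (92, 253), (92, 252), (92, 249), (35, 175), (12, 149), (10, 150)]
0.1 [(9, 141), (111, 168), (99, 163), (101, 244), (83, 245), (28, 183), (14, 164), (14, 169), (14, 168)]
0.105 [(14, 168), (14, 168), (14, 168), (14, 169), (14, 168), (15, 169), (15, 169), (14, 168), (15, 169)]
0.11 [(12, 166), (15, 169), (14, 167), (15, 169), (11, 168), (12, 168), (11, 168), (12, 169), (11, 170)]
```

move_arm:
  travel:
    - [0, 0, 0.5]
    - [0, 0, 0.5]
    - [0, 0, 0.5]
    - [0, 0, 0.5]
    - [0, 0, 0.5]
  twist:
    - [0, 0, 0]
    - [0, 0, 0]
    - [0, 0, 0]
    - [0, 0, 0]
    - [0, 0, 0]
  grip: [0, 0.3, 0.3, 0.3, 0.3]

```text
time_s: 54.28
ee_pos: [0.4494, 0.1056, 0.0137]
ee_rot: [180.0, -0.0, 60.0]
ft_force: [-0.2, 0.6, -0.6]
grip_width: 0.0283
```

move_arm:
  travel:
    - [0, 0, -20]
    - [0, 0, -50]
    - [0, 0, -100]
    - [0, 0, -146]
    - [0, 0, -160.5]
  twist:
    - [0, 0, 0]
    - [0, 0, 0]
    - [0, 0, 0]
    - [0, 0, 0]
    - [0, 0, 0]
  grip: [0.3, 0.3, 0.3, 0.3, 0.3]

```text
time_s: 54.9
ee_pos: [0.4511, 0.1058, 0.1778]
ee_rot: [179.7, -0.2, 60.0]
ft_force: [1.1, -0.4, -0.3]
grip_width: 0.0285
```

```bash
python3 - <<'E'
from h import *
from plan import *
o=bot.get_obs();print(o["time_s"],o["ee_pos"].round(4),o["ee_rot"].round(1),o["ft_force"].round(1))
for n in("top","scene"):
    im=bot.capture(n);cv2.imwrite(f"pics/{n}27.png",im[:,:,::-1])
    m=mask(im,(8,60,120),(26,220,255))|mask(im,(0,150,90),(7,255,255))|mask(im,(172,150,90),(179,255,255))
    P=pts(m);X=plane(n,P,.018)[:,:2]-[.45,.106];k=(abs(X@np.array([.5,.866]))<.112)&(abs(X@np.array([.866,-.5]))<.028)
    mm=np.zeros_like(m);mm[P[k][:,1],P[k][:,0]]=255
    for s,c,mb in blobs(mm,60):
        r=cv2.minAreaRect(plane(n,pts(mb),.018)[:,:2].astype(np.float32));print(n,s,np.round(r[0],4),np.round(r[1],4),round(r[2],1))
    for s,c,m in blobs(mask(im,(4,170,90),(17,255,255)),40):
        Q=plane(n,pts(m),.118)[:,:2]
        if np.linalg.norm(Q.mean(0)-[.685,-.07])<.05: r=cv2.minAreaRect(Q.astype(np.float32));print(n," head",np.round(r[0],4),np.round(r[1],4),round(r[2],1))
json.dump([.45,.106,.175-.0005+.0005-.0,60],open(F,"w"))
plan([(.684,-.072,.175,145.2,.35,1),(.684,-.072,.112,145.2,.35,4)])
E
```

```text
54.9 [0.4511 0.1058 0.1778] [179.7  -0.2  60. ] [ 1.1 -0.4 -0.3]
top [205 220  47  31 340] [0.4343 0.0799] [0.1403 0.0174] 59.9
top  head [ 0.6826 -0.0691] [0.0154 0.0433] 54.8
scene [268 276  74  53 852] [0.4477 0.1034] [0.203  0.0267] 60.1
travel [-18.6, 145.8, 0.0] twist z -0.744 grip 0.35 rows 5
travel [-112.4, 94.7, 0.0] twist z -0.743 grip 0.35 rows 5
  -> cmd [ 6.839000e-01 -7.200000e-02  1.750000e-01  1.451988e+02]
travel [-0.1, 0.0, 63.0] twist z -0.0 grip 0.35 rows 4
  -> cmd [ 6.840000e-01 -7.200000e-02  1.120000e-01  1.451988e+02]
```

move_arm:
  travel:
    - [-18.6, 145.8, 0]
    - [-18.6, 145.8, 0]
    - [-18.6, 145.8, 0]
    - [-18.6, 145.8, 0]
    - [-18.6, 145.8, 0]
  twist:
    - [0, 0, -0.744]
    - [0, 0, -0.744]
    - [0, 0, -0.744]
    - [0, 0, -0.744]
    - [0, 0, -0.744]
  grip: [0.35, 0.35, 0.35, 0.35, 0.35]

```text
time_s: 55.62
ee_pos: [0.565, 0.0165, 0.1709]
ee_rot: [-179.7, -0.1, 102.5]
ft_force: [0.9, 1.1, -0.6]
grip_width: 0.0331
```

move_arm:
  travel:
    - [-112.4, 94.7, 0]
    - [-112.4, 94.7, 0]
    - [-112.4, 94.7, 0]
    - [-112.4, 94.7, 0]
    - [-112.4, 94.7, 0]
  twist:
    - [0, 0, -0.743]
    - [0, 0, -0.743]
    - [0, 0, -0.743]
    - [0, 0, -0.743]
    - [0, 0, -0.743]
  grip: [0.35, 0.35, 0.35, 0.35, 0.35]

```text
time_s: 56.25
ee_pos: [0.6825, -0.072, 0.1722]
ee_rot: [-179.9, -0.1, 145.0]
ft_force: [0.7, 0.2, -0.0]
grip_width: 0.0334
```

move_arm:
  travel:
    - [0, 0, 0]
    - [0, 0, 20]
    - [0, 0, 40]
    - [0, 0, 55]
    - [0, 0, 63]
  twist:
    - [0, 0, 0]
    - [0, 0, 0]
    - [0, 0, 0]
    - [0, 0, 0]
    - [0, 0, 0]
  grip: [0.35, 0.35, 0.35, 0.35, 0.35]

```text
time_s: 56.88
ee_pos: [0.6823, -0.072, 0.1087]
ee_rot: [-179.9, -0.2, 145.2]
ft_force: [0.3, -0.6, -0.8]
grip_width: 0.0336
```

move_arm:
  travel:
    - [0, 0, 0]
    - [0, 0, 0]
    - [0, 0, 0]
    - [0, 0, 0]
    - [0, 0, 0]
  twist:
    - [0, 0, 0]
    - [0, 0, 0]
    - [0, 0, 0]
    - [0, 0, 0]
    - [0, 0, 0]
  grip: [0.25, 0.15, 0.05, 0, 0]
  newtons: 20

```text
time_s: 57.5
ee_pos: [0.684, -0.0724, 0.1123]
ee_rot: [180.0, 0.1, 145.2]
ft_force: [-0.0, -0.6, 2.4]
grip_width: 0.0118
```

Gripped centrally with almost no side load. I'll turn it clockwise to park.

move_arm:
  travel:
    - [0, 0, 0]
    - [0, 0, 0]
    - [0, 0, 0]
    - [0, 0, 0]
    - [0, 0, 0]
  twist:
    - [0, 0, 0.1]
    - [0, 0, 0.22]
    - [0, 0, 0.36]
    - [0, 0, 0.5]
    - [0, 0, 0.55]
  grip: [0, 0, 0, 0, 0]
  newtons: 25

```text
time_s: 58.12
ee_pos: [0.6859, -0.0709, 0.1123]
ee_rot: [179.6, 0.0, 113.6]
ft_force: [7.9, 5.4, -0.8]
grip_width: 0.0118
```

move_arm:
  travel:
    - [0, 0, 0]
    - [0, 0, 0]
    - [0, 0, 0]
    - [0, 0, 0]
    - [0, 0, 0]
  twist:
    - [0, 0, 0.12]
    - [0, 0, 0.26]
    - [0, 0, 0.4]
    - [0, 0, 0.5]
    - [0, 0, 0.5]
  grip: [0, 0, 0, 0, 0]

```text
time_s: 58.75
ee_pos: [0.6882, -0.0705, 0.1124]
ee_rot: [179.3, -0.2, 85.0]
ft_force: [15.0, 4.7, -5.3]
grip_width: 0.0119
```

move_arm:
  travel:
    - [0, 0, 0]
    - [0, 0, 0]
    - [0, 0, 0]
    - [0, 0, 0]
    - [0, 0, 0]
  twist:
    - [0, 0, 0.12]
    - [0, 0, 0.26]
    - [0, 0, 0.4]
    - [0, 0, 0.5]
    - [0, 0, 0.5]
  grip: [0, 0, 0, 0, 0]

```text
time_s: 59.38
ee_pos: [0.6903, -0.0713, 0.1124]
ee_rot: [179.1, -0.6, 56.4]
ft_force: [22.6, 2.8, -9.6]
grip_width: 0.0119
```

move_arm:
  travel:
    - [0, 0, 0]
    - [0, 0, 0]
    - [0, 0, 0]
    - [0, 0, 0]
  twist:
    - [0, 0, 0]
    - [0, 0, 0]
    - [0, 0, 0]
    - [0, 0, 0]
  grip: [0, 0.4, 0.4, 0.4]

```text
time_s: 59.88
ee_pos: [0.6827, -0.0722, 0.1106]
ee_rot: [-179.9, 0.0, 56.4]
ft_force: [-0.4, -0.8, 0.0]
grip_width: 0.0354
```

move_arm:
  travel:
    - [0, 0, -25]
    - [0, 0, -60]
    - [0, 0, -100]
    - [0, 0, -140]
    - [0, 0, -140]
  twist:
    - [0, 0, 0]
    - [0, 0, 0]
    - [0, 0, 0]
    - [0, 0, 0]
    - [0, 0, 0]
  grip: [0.4, 0.4, 0.4, 0.4, 0.4]

```text
time_s: 60.5
ee_pos: [0.685, -0.0727, 0.2563]
ee_rot: [179.6, -0.2, 56.4]
ft_force: [0.3, -0.1, 0.3]
grip_width: 0.0383
```

move_arm:
  travel:
    - [-60, 40, 0]
    - [-120, 80, 0]
    - [-170, 110, 0]
    - [-170, 110, 0]
    - [-170, 110, 0]
  twist:
    - [0, 0, 0]
    - [0, 0, 0]
    - [0, 0, 0]
    - [0, 0, 0]
    - [0, 0, 0]
  grip: [0.4, 0.4, 0.4, 0.4, 0.4]

```text
time_s: 61.12
ee_pos: [0.6801, -0.2751, 0.2492]
ee_rot: [-179.8, -0.0, 56.3]
ft_force: [0.1, 0.0, -0.3]
grip_width: 0.0377
```

move_arm:
  travel:
    - [-50, -30, 0]
    - [-100, -60, 0]
    - [-150, -60, 0]
    - [-190, -60, 0]
    - [-190, -60, 0]
  twist:
    - [0, 0, 0]
    - [0, 0, 0]
    - [0, 0, 0]
    - [0, 0, 0]
    - [0, 0, 0]
  grip: [0.4, 0.4, 0.4, 0.4, 0.4]

```text
time_s: 61.75
ee_pos: [0.5251, -0.3996, 0.2508]
ee_rot: [-180.0, -0.0, 56.4]
ft_force: [1.2, -0.7, -0.0]
grip_width: 0.0382
```

```bash
python3 st.py 30; python3 - <<'E'
from h import *
from plan import *
for n in("top","scene"):
    im=cv2.imread(f"pics/{n}30.png")[:,:,::-1].copy()
    for s,c,m in blobs(mask(im,(4,170,90),(17,255,255)),40):
        Q=plane(n,pts(m),.118)[:,:2]
        if np.linalg.norm(Q.mean(0)-[.685,-.07])<.05: r=cv2.minAreaRect(Q.astype(np.float32));print(n," head",np.round(r[0],4),np.round(r[1],4),round(r[2],1))
    for s,c,m in blobs(mask(im,(20,120,100),(34,255,255)),80):
        P=G(plane(n,pts(m),.022))
        if -.16<P.mean(0)[0]<0 and -.0<P.mean(0)[1]<.2: r=cv2.minAreaRect(P.astype(np.float32));print(n,"rule",np.round(r[0],4),np.round(r[1],3),round(r[2],1))
a=cv2.imread("pics/top30.png")[100:270,170:350];b=cv2.imread("pics/scene30.png")[160:350,190:370]
cv2.imwrite("pics/c30.png",np.hstack([cv2.resize(a,(400,378),interpolation=cv2.INTER_CUBIC),cv2.resize(b,(400,378),interpolation=cv2.INTER_CUBIC)]))
E
```

```text
61.75 [ 0.5251 -0.3996  0.2508] [-180.    -0.    56.4] 0.0382 G [ 0.088  -0.3442] f gx,gy 1.38 0.14
top [[-0.004, 0.0464], [-0.1429, 0.0448], [-0.144, 0.1851], [-0.0062, 0.1877]] [-0.0743  0.116 ]
scene [[-0.1487, 0.0475], [-0.1479, 0.1843], [0.0027, 0.1834], [0.004, 0.0449]] [-0.0725  0.115 ]
top  head [ 0.6915 -0.0703] [0.056  0.0177] 57.9
top rule [-0.027   0.1202] [0.113 0.024] 90.0
top rule [-0.0734  0.1222] [0.112 0.023] 88.7
top rule [-0.1182  0.1201] [0.021 0.111] 0.1
scene  head [ 0.6893 -0.069 ] [0.0553 0.0326] 49.8
scene rule [-0.0304  0.1171] [0.036 0.12 ] 0.9
scene rule [-0.0759  0.1184] [0.035 0.12 ] 0.1
scene rule [-0.1208  0.1166] [0.032 0.118] 0.0
```

View pics/c30.png

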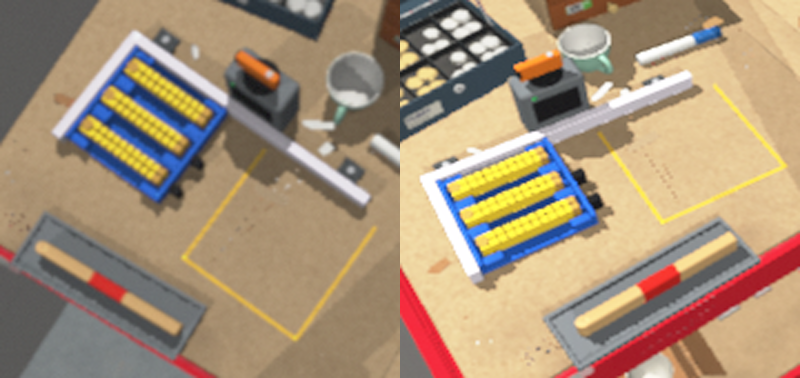

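The carrier is home flat in the corner with three rules in their slots. The stick lies in its tray and the head is parked along the fence, so I'll hand it in.

```bash
python3 -c "
from rig import bot
print(bot.finish_job(), bot.get_obs()['time_s'])"
```

```text
the job is handed in; nothing more can be done
the job is handed in; nothing more can be done
```

The job is finished and handed in at about 62 s of the 210 s allowed; the hand-in gave no verdict, so the results below are from my own last checks.

**What I did:**
- I folded all three rules shut and laid one in each slot while the carrier stood in the bay, then turned the head square to the lane.
- I pressed the carrier flat on the fence with the side of the stick, then fed it past the reader with the stick in the push pocket. It reached the end stop with about 28 N on the stick.
- I laid the stick back in its tray and parked the head along the fence.

**Last checks:**
- **Carrier:** both fence-side corners measured within about 6 mm of the fence (±2–3 mm), and the front edge is up against the stop.
- **Rules:** all three are shut and lie straight in their slots.
- **Stick:** it lies in the tray at about 60°, close to the tray's own line.
- **Head:** the tool stopped at 56.4°, which is about 1.55 rad. The two cameras read 57.9° and 49.8°.
- **Cup and marker:** they look untouched in the last picture.

**What disagreed:**
- My estimate of the fence length came out about 3% short, so I judged the end stop by contact force rather than position.
- The stick slid about 7 mm down in the grip once before feeding, probably the expected slackening. The stick pressed on the table with about 25 N until I set it down and re-gripped it.

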